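Make up the picture-hanging kit

TASK

Make up the hanging kit for the class's pictures: take the sprung tongs off their hook and use them to fetch every polished brass spacer out of the deep pockets of the clear organiser into the small end compartment of the wooden tray, never touching the brass with the gripper itself, then hang the tongs back on their hook. Also slide every roll of framing tape up off its spindle and lay it flat on the floor of the tray's large compartment. Set everything down rather than dropping it, and leave the painters' water pot, ink bottle and paint tin where they are.

Things in the scene. Friction and masses are not known exactly. Their poses are not given: they have to be found in the camera images.
- tongs_grip (a point): Sprung steel tongs hanging tips down: this point is midway between the two black grips, 56 mm below the crown of the bow, 126 mm above the tips. z points up to the bow; the arms lie at +y and -y and close along y. Grips 14 mm wide (x), 40 mm tall, 46 mm over their outsides when free. Squeezing takes about 3 N to begin and 5 N to bring the tips to a spacer; 15 to 25 N grips it well.
- tongs_tips (a point): Point midway between the lower ends of the tongs' tips, same axes as tongs_grip. Each tip is 12 mm wide (x), 3 mm thick; free, they are 32 mm apart inside, 38 mm outside; they move about 4 mm per 1 mm at the grips: with 45 mm over the grips the tongs are held with tips open, with 42 to 43 mm they hold a spacer.
- tongs_bow (a point): Underside of the crown of the tongs' U-shaped bow, which rests on the hook; same axes as tongs_grip. The bow is a strip 14 mm wide (x), 3 mm thick, 13 to 20 mm wide inside (y). The tongs weigh 70 g.
- hook_seat (a point): Resting place of the bow: top of the hook stand's level arm, a round 8 mm bar along x from the upright post (85 mm away in +x, no higher than 3 mm above this point) to the upturned tip (begins 16 mm away in -x, its top 17 mm above this point). The tongs hang here, arms on either side of the bar; they come off by lifting 20 mm or more, then drawing off in -x past the tip.
- organiser: Clear acrylic organiser on a wooden foot; origin at the centre of its underside. 60 mm (x) by 154 mm (y), 90 mm high, fixed to the table. Four open-topped pockets in a row along y, centred at x = 0, y = -54, -18, 18 and 54 mm; each is 46 mm (x) by 32 mm (y) inside, floor 8 mm above the table, 82 mm deep, walls 4 mm.
- tray: Loose wooden tray, 150 mm (x) by 250 mm (y), 26 mm high, 0.7 kg; origin at the centre of its underside; floor and walls 4 mm. A 4 mm divider at y = -58 mm, 24 mm high, parts the small compartment (y from -121 to -60 mm, x from -71 to 71 mm) from the large one (y from -56 to 121 mm).
- tape_stand: Wooden tape stand fixed to the table, base 85 mm (x) by 190 mm (y) and 10 mm thick; origin at the centre of its underside. Two upright spindles at x = 0, y = 55 and -55 mm: 20 mm thick, top 68 mm above the table, each with a collar (36 mm wide) whose top is 18 mm above the table and on which a roll sits.
- spacer1_mid (a point): Polished brass wall spacer, a cylinder 16 mm across and 22 mm tall, 35 g, standing on end in one of the organiser's pockets (may be absent). The point is its centre, z along its axis.
- spacer2_mid (a point): Polished brass wall spacer, a cylinder 16 mm across and 22 mm tall, 35 g, standing on end in one of the organiser's pockets (may be absent). The point is its centre, z along its axis.
- spacer3_mid (a point): Polished brass wall spacer, a cylinder 16 mm across and 22 mm tall, 35 g, standing on end in one of the organiser's pockets (may be absent). The point is its centre, z along its axis.
- spacer4_mid (a point): Polished brass wall spacer, a cylinder 16 mm across and 22 mm tall, 35 g, standing on end in one of the organiser's pockets (may be absent). The point is its centre, z along its axis.
- tape1_mid (a point): Roll of framing tape: a ring 56 mm across, hole 26 mm, 24 mm tall, 60 g, on a spindle of the tape stand (may be absent). The point is the centre of the roll, z along its axis.
- tape2_mid (a point): Roll of framing tape: a ring 56 mm across, hole 26 mm, 24 mm tall, 60 g, on a spindle of the tape stand (may be absent). The point is the centre of the roll, z along its axis.
- water_pot: White water pot, 76 mm across, 90 mm tall; bystander. Origin at the centre of its underside.
- ink_bottle: Small amber ink bottle, 36 mm across, 75 mm tall; bystander. Origin at the centre of its underside.
- paint_tin: Flat watercolour tin lying on the table, 90 by 45 mm, 14 mm high; bystander. Origin at the centre of its underside.

How it is judged (in metres and radians):
On the way, in this order (a step that is already met when the one before it is completed fails the run):
1. the tongs are off their hook (distance between tongs_bow and hook_seat above 0.06 m), for 0.2 s.
2. every brass spacer is in the tray's small compartment and let go, the tongs still in hand (x of spacer1_mid in the frame of tray between -0.071 and 0.071 m and y of spacer1_mid in the frame of tray between -0.121 and -0.06 m and z of each of spacer1_mid, spacer2_mid, spacer3_mid, spacer4_mid in the frame of tray below 0.02 m and x of spacer2_mid in the frame of tray between -0.071 and 0.071 m and y of spacer2_mid in the frame of tray between -0.121 and -0.06 m and x of spacer3_mid in the frame of tray between -0.071 and 0.071 m and y of spacer3_mid in the frame of tray between -0.121 and -0.06 m and x of spacer4_mid in the frame of tray between -0.071 and 0.071 m and y of spacer4_mid in the frame of tray between -0.121 and -0.06 m and contact force between each of spacer1, spacer2, spacer3, spacer4 and tongs below 0.05 N and distance between tongs_bow and hook_seat above 0.06 m), for 0.2 s.
At the end, for the whole second after the job is handed in: Every spacer present is on the floor of the small compartment (centre under 20 mm above the tray's underside); every roll present lies flat (within 0.2 rad) in the large one; the tongs hang on the hook (bow resting on its arm, within 0.3 rad of upright); all at rest (under 0.03 m/s) (x of spacer1_mid in the frame of tray between -0.071 and 0.071 m and y of spacer1_mid in the frame of tray between -0.121 and -0.06 m and z of each of spacer1_mid, spacer2_mid, spacer3_mid, spacer4_mid in the frame of tray below 0.02 m and x of spacer2_mid in the frame of tray between -0.071 and 0.071 m and y of spacer2_mid in the frame of tray between -0.121 and -0.06 m and x of spacer3_mid in the frame of tray between -0.071 and 0.071 m and y of spacer3_mid in the frame of tray between -0.121 and -0.06 m and x of spacer4_mid in the frame of tray between -0.071 and 0.071 m and y of spacer4_mid in the frame of tray between -0.121 and -0.06 m and x of tape1_mid in the frame of tray between -0.055 and 0.055 m and y of tape1_mid in the frame of tray between -0.04 and 0.105 m and z of each of tape1_mid, tape2_mid in the frame of tray below 0.022 m and angle between each of tape1_mid, tape2_mid's own z axis and vertical below 0.2 rad and x of tape2_mid in the frame of tray between -0.055 and 0.055 m and y of tape2_mid in the frame of tray between -0.04 and 0.105 m and x of tongs_bow in the frame of hook_seat between -0.02 and 0.075 m and y of tongs_bow in the frame of hook_seat between -0.015 and 0.015 m and z of tongs_bow in the frame of hook_seat between -0.008 and 0.015 m and angle between tongs_bow's own z axis and vertical below 0.3 rad and linear speed of each of spacer1, spacer2, spacer3, spacer4, tape1, tape2, tongs, tray below 0.03 m/s); the robot touches nothing.
It fails at once if the gripper's fingers touch a brass spacer (over 0.5 N) (contact force between the fingers and spacer1 above 0.5 N or contact force between the fingers and spacer2 above 0.5 N or contact force between the fingers and spacer3 above 0.5 N or contact force between the fingers and spacer4 above 0.5 N).
It fails at once if a spacer is dropped or thrown (over 1.2 m/s out of the tongs) ((linear speed of spacer1 above 1.2 m/s and contact force between spacer1 and tongs below 0.01 N) or (linear speed of spacer2 above 1.2 m/s and contact force between spacer2 and tongs below 0.01 N) or (linear speed of spacer3 above 1.2 m/s and contact force between spacer3 and tongs below 0.01 N) or (linear speed of spacer4 above 1.2 m/s and contact force between spacer4 and tongs below 0.01 N)).
It fails at once if a roll or the tongs are dropped or thrown (over 1.2 m/s out of the fingers) ((linear speed of tape1 above 1.2 m/s and contact force between tape1 and the fingers below 0.01 N) or (linear speed of tape2 above 1.2 m/s and contact force between tape2 and the fingers below 0.01 N) or (linear speed of tongs above 1.2 m/s and contact force between tongs and the fingers below 0.01 N)).
It fails at once if the water pot, ink bottle or paint tin is moved by more than 30 mm (distance of any of water_pot, ink_bottle, paint_tin from where it was at the start of the episode above 0.03 m).
Of spacer1, spacer2, spacer3, spacer4 only 3 to 4 are there at a start; the rules pass over those that are not, and their reading is None.
Of tape1, tape2 only 1 to 2 are there at a start; the rules pass over those that are not, and their reading is None.
At some moment in a run one of tray, tape1, tape2 may be knocked a few centimetres aside while the robot is not near it.
It also fails if it takes over 210 s, if anything falls off the work surface, if the arm or the gripper's body presses on something with over 40 N, if the wrist force passes 120 N, or if a joint passes its speed limit or range.

ROBOT

A 6-joint arm with a two-finger parallel gripper is mounted at the origin on the work surface. World frame = base frame: x ahead of the robot, y to its left, z up, the work surface at z = 0. Lengths are in mm, angles in rad, forces in N, time in s.
With the tool pointing down it reaches from about 350 to 875 mm from the base axis. Payload 4.2 kg.
Tool frame: the origin (TCP) lies on the mounting face of the last link; the fingertips stand 173 mm ahead of it and the grasp point (between the pads) lies grip_point_offset ahead of it (grip_point_offset is the distance from the TCP to the grasp point, in mm); z points along the fingers, y is the line along which they close (so a half turn about z gives the same grasp; the last joint's range is limited). The gripper opens to 85 mm and grips with 20 to 120 N. Pads are 22 mm wide; open, the fingers measure 114 mm over their backs; the gripper's body (76 mm by 85 mm) begins 54 mm behind the grasp point. The pads swing forward as they close: fully open they stand 13 mm farther back than shut.
Start: joints at [-0.864, 0.385, 0.008, 0, -1.194, -0.259], TCP at [270.627, -563.348, 404.712] pointing down, gripper open.
Joint ranges: [-3.14, 3.14], [-1.21, 2.06], [-1.07, 1.41], [-3.16, 2.05], [-2.99, -0.16], [-3.1, 3.1]. Speed limits (rad/s): [2.79, 2.79, 3.14, 3.14, 3.14, 3.14].

INTERFACE

Orientations are given as a unit quaternion [x, y, z, w].
In Python, from bench import read_state, get_image, job_done, recognise, place_of, grip_point_offset gives the robot as it stands. The module is installed in compiled form; this text tells all that it offers.
- The arm moves only by the tool carry_out, never from a script. Its arguments are lists of equal length, an entry for each row: "slide": the shift along the tool's x, y, z in m, a list of three; "roll": the turn about the tool's z in degrees; "claw": the finger opening in m, from 0 to 0.0854. A call has 1 to 8 rows; each row is the pose to reach, as a shift and turn from the pose commanded when the call began, along the tool's axes at that moment; what a row does not reach only later rows make up. A row lasts 1/8 s, in which the tool goes at most 62.5 mm and 10.7 degrees, less where a joint would pass 70% of its speed; a pose out of reach is approached as far as the arm can. A call with a gripper value outside its range is refused whole. The fingers move at their own pace and stop on an object; the grip force is fixed at half the most. Time passes only in rows, so rows that repeat a pose let the fingers close. It gives the time, the measured TCP pose, the force, the opening and the grip force at its end, in the units of the state.
- read_state(): the state, without advancing time (a new reading comes with each control period).
- get_image(name): name is "scene" or "side" or "wrist"; returns a dict with "img" (480x640x3 uint8, red, green, blue), "z_map" (480x640 float32, mm along the optical axis (not along the pixel's ray), 0 where there is no reading), "mtx" (3x3 intrinsics, pixels), "k1" (the pictures are not rectified: a ray, as slopes to the right and down, at radius r is drawn at 1 + k1 r^2 times it, then the intrinsics apply), "world_from_camera" (4x4, takes a point from camera to world coordinates); the wrist camera has in their place "T_tool_cam" (4x4, takes a point from camera to tool coordinates, whose origin is the TCP and whose axes are the flange's). Camera axes: x right, y up, looking along -z (the intrinsics and any distortion apply to the point x, -y, -z); pixel columns grow to the right and rows downward; lengths in mm; the calibration is good to about 2 mm. A picture is of the moment at which its call begins: read the wrist's pose just before it.
- job_done(): hands the job in; it is judged then, once.
Trained networks look in a picture, given as the dict that the camera call returned (one of the last four; its "shot" number tells which), for a name from the list of things; names that differ only in an ending like _2 or _b are one class to them, and where a whole thing is asked for, a point or a joint stands for the part that bears it (a point fixed in the world has none). Each returns a list of dicts, best first, with "conf" (0 to 1); they miss things now and then, are a little off and sometimes report something else, mostly with a low value. They report only what shows in the picture. A call takes as long as a camera call.
- recognise(picture, thing): "at" ([column, row] in pixels, amid what is visible of it).
- place_of(picture, thing): "at" ([column, row] in pixels: a listed point, or the origin of a listed thing).
The state is a dict: "clock": time; "joints": joint angles; "joint_vel": joint speeds; "joint_efforts": joint torques, N m; "position": TCP position; "ee_rot": TCP orientation; "contact_force": force on the tool from outside, world axes, zero at the start; "wrist_torque": the same for the moment, N m; "gripper_width": finger opening in mm; "grasp_force": force on a finger pad.
Only numpy, scipy, OpenCV 4.12 (cv2) and the standard library are available. Lean on these libraries where they do the work, as an engineer would, in place of code of your own. Each camera call takes 0.05 s, during which the arm holds its last target. There are 200 camera calls.

## Working session

There is one attempt and no reset: what is moved stays moved. The work goes in short steps, Python scripts to look and compute and a tool call to move; the robot and the scene stay as the last step left them, time stands still between calls to the robot, and variables do not carry over. Pictures are saved under pics/ and viewed, at most 14 in all, crops included, and the job is handed in when it is done.

Besides the shell and the picture viewer there is one more tool, called after ">>>" by a JSON object that holds its "method" and its "body", one argument or row to a line. carry_out: Moves the arm, as the interface text tells. Its arguments: {"type":"object","properties":{"slide":{"type":"array"},"roll":{"type":"array"},"claw":{"type":"array"}},"required":["slide","roll","claw"]}

```bash
mkdir -p pics; cat > h.py <<'E'
import numpy as np, cv2
from scipy.spatial.transform import Rotation as R
from bench import *
def snap(n):
    s=read_state(); p=get_image(n)
    if 'world_from_camera' in p: T=np.array(p['world_from_camera'])
    else:
        W=np.eye(4); W[:3,:3]=R.from_quat(s['ee_rot']).as_matrix(); W[:3,3]=s['position']
        T=W@np.array(p['T_tool_cam'])
    p['T']=T; return p
def ray(p,px):
    K=np.array(p['mtx']); 
    d=np.array([(px[0]-K[0,2])/K[0,0],(px[1]-K[1,2])/K[1,1]]); u=d.copy()
    for _ in range(20): u=d/(1+p['k1']*(u@u))
    return np.array([u[0],-u[1],-1.])
def at_depth(p,px,z=None):
    if z is None:
        c,r=int(round(px[0])),int(round(px[1])); w=p['z_map'][max(r-1,0):r+2,max(c-1,0):c+2]; w=w[w>0]
        if len(w)==0: return None
        z=np.median(w)
    return (p['T']@np.append(ray(p,px)*z,1))[:3]
def at_height(p,px,h):
    d=p['T'][:3,:3]@ray(p,px); o=p['T'][:3,3]; return o+d*(h-o[2])/d[2]
def pix(p,X):
    K=np.array(p['mtx']); c=(np.linalg.inv(p['T'])@np.append(X,1))[:3]; u=np.array([c[0],-c[1]])/-c[2]
    u=u*(1+p['k1']*(u@u)); return [K[0,0]*u[0]+K[0,2],K[1,1]*u[1]+K[1,2]]
def cloud(p,st=1):
    z=p['z_map']; K=np.array(p['mtx']); v,u=np.mgrid[0:480:st,0:640:st]
    d=np.stack([(u-K[0,2])/K[0,0],(v-K[1,2])/K[1,1]],-1); q=d.copy()
    for _ in range(15): q=d/(1+p['k1']*(q**2).sum(-1,keepdims=True))
    zz=z[::st,::st][...,None]
    P=np.concatenate([q[...,:1],-q[...,1:],-np.ones_like(zz)],-1)*zz
    return P@p['T'][:3,:3].T+p['T'][:3,3], zz[...,0]>0
def save(p,f): cv2.imwrite('pics/'+f,p['img'][...,::-1])
E
python3 - <<'E'
from h import *
np.set_printoptions(precision=1,suppress=True)
print(grip_point_offset, read_state())
things=['tongs_grip','tongs_tips','tongs_bow','hook_seat','organiser','tray','tape_stand','spacer1_mid','tape1_mid','water_pot','ink_bottle','paint_tin']
H=dict(tongs_grip=None,tray=0,organiser=0,tape_stand=0,water_pot=0,ink_bottle=0,paint_tin=0,spacer1_mid=19,tape1_mid=30)
for n in ['scene','side','wrist']:
    p=snap(n); save(p,n+'0.png'); print(n,p['T'][:3,3],-p['T'][:3,2])
    for t in things:
        for r in place_of(p,t)[:5]:
            if r['conf']<.2: continue
            h=H.get(t); d=at_depth(p,r['at'])
            print(t,round(r['conf'],2),np.array(r['at']),'depthpt',d,'plane',None if h is None else at_height(p,r['at'],h))
E
```

```text
154.70000000000002 {'clock': 0.0, 'joints': array([-0.9,  0.4,  0. , -0. , -1.2, -0.3]), 'joint_vel': array([ 0., -0., -0.,  0., -0., -0.]), 'joint_efforts': array([ -0. , -39.2,  18.8,   4.2,  -0. ,  -0. ]), 'position': array([ 270.6, -563.2,  403.6]), 'ee_rot': array([-0.2,  1. ,  0. , -0. ]), 'contact_force': array([-0.8, -0.1,  0.1]), 'wrist_torque': array([-0.,  0., -0.]), 'grasp_force': 0.0, 'gripper_width': 85.63491551154614}
scene [1302.9 -324.2  771.1] [-0.7  0.3 -0.6]
tongs_grip 0.63 [352.7 240.2] depthpt [449.2 180.7  -2.4] plane None
tongs_tips 0.6 [353.1 285. ] depthpt [601.8  97.4  -2.2] plane None
tongs_bow 0.59 [355.7 217.2] depthpt [646.8  68.3 233.1] plane None
hook_seat 0.72 [353.5 219.3] depthpt [650.3  61.4 232.4] plane None
organiser 0.55 [411.8 223.5] depthpt [491.8 337.6  30.2] plane [458.7 364.6   0. ]
water_pot 0.79 [247.4 358.1] depthpt [ 741.2 -209.3   55.1] plane [ 698.  -200.5    0. ]
ink_bottle 0.64 [470.2 275. ] depthpt [713.  356.2  15.9] plane [700.6 370.5   0. ]
paint_tin 0.95 [424.  299.7] depthpt [728.3 210.1  12.2] plane [719.1 218.7   0. ]
side 
[... 383 characters left out ...]
k_seat 0.56 [296.4 220.2] depthpt [643.2  70.1 236.2] plane None
organiser 0.85 [258.8 400.2] depthpt [434.9 355.6  79.6] plane [461.8 345.6   0. ]
tray 0.72 [367.8 298.1] depthpt [480.6 -18.4   4.3] plane [482.2 -20.6   0. ]
tape_stand 0.63 [434.5 225.6] depthpt [ 493.  -283.8   69.5] plane [ 520.6 -341.1    0. ]
water_pot 0.96 [356.  213.8] depthpt [ 685.4 -178.4   36. ] plane [ 706.6 -203.     0. ]
water_pot 0.69 [298.3 267. ] depthpt [674.8  48.5   1.1] plane [675.4  48.    0. ]
ink_bottle 0.51 [190.9 333.7] depthpt [684.4 371.8  27.2] plane [700.2 369.    0. ]
paint_tin 0.72 [236.7 298.1] depthpt [698.2 231.3  15.5] plane [707.3 227.5   0. ]
wrist [ 203.6 -596.2  374. ] [ 0.3  0.1 -1. ]
```

View pics/scene0.png

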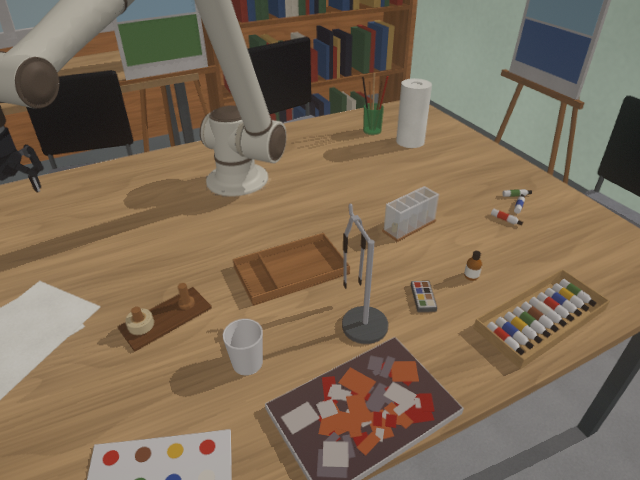

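View pics/side0.png

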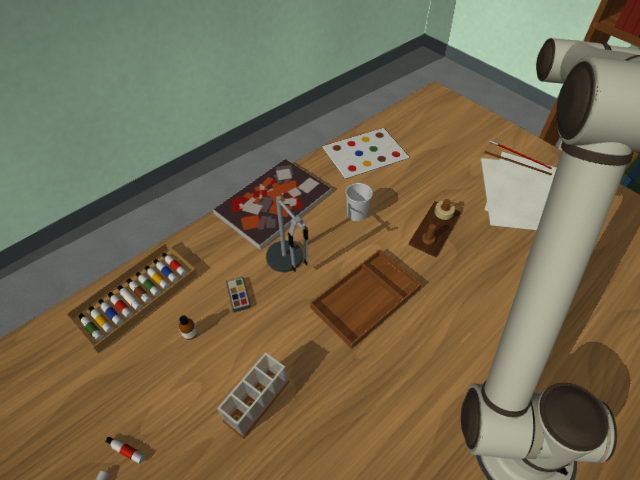

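```bash
python3 - <<'E'
from h import *
np.set_printoptions(precision=1,suppress=True)
C=[]
for n in ['scene','side']:
    p=snap(n); P,m=cloud(p); C.append(P[m])
A=np.concatenate(C)
def box(name,x,y,z):
    for k,P in zip(['sc','si'],C):
        q=P[(P[:,0]>x[0])&(P[:,0]<x[1])&(P[:,1]>y[0])&(P[:,1]<y[1])&(P[:,2]>z[0])&(P[:,2]<z[1])]
        if len(q)<15: print(name,k,len(q)); continue
        r=cv2.minAreaRect(q[:,:2].astype(np.float32))
        print(name,k,len(q),'med',np.median(q,0),'rect',np.round(r[0],1),np.round(r[1],1),round(r[2],1),'p1/99',np.percentile(q,[2,98],axis=0).ravel())
box('hookbar',(560,780),(0,140),(215,280))
box('tongs',(560,780),(0,140),(100,215))
box('trayrim',(380,600),(-190,170),(20,32))
box('org top',(380,560),(230,460),(84,96))
box('stand',(420,620),(-460,-220),(6,14))
box('roll/spindle top',(420,620),(-460,-220),(36,50))
box('spindle',(420,620),(-460,-220),(58,75))
print(-read_state()['position'])
E
```

```text
hookbar sc 307 med [657.4  60.1 229.9] rect [674.5  64.6] [ 26.4 119.1] 87.1 p1/99 [618.3  50.4 216.1 731.8  77.5 244.3]
hookbar si 236 med [653.2  65.7 232.5] rect [672.  68.] [ 25.3 120.4] 86.4 p1/99 [614.3  54.3 217.2 727.5  80.6 248. ]
tongs sc 588 med [655.1  52.4 161.1] rect [682.8  68.4] [99.6 45. ] 4.3 p1/99 [636.6  44.1 103.5 732.6  87.1 212.4]
tongs si 383 med [649.7  60.8 166. ] rect [682.6  63. ] [47.9 91.5] 81.9 p1/99 [635.2  47.3 102.5 727.2  90.8 212.8]
trayrim sc 654 med [495.9 -47.   23.1] rect [486.2 -15.4] [252.6 156.6] 89.5 p1/99 [ 410.4 -141.2   20.2  563.4  108.    26.9]
trayrim si 776 med [482.2 -41.8  25.3] rect [485.9 -15.5] [253.6 152.2] 89.5 p1/99 [ 410.1 -139.5   20.4  560.8  110.1   29.8]
org top sc 373 med [465.2 350.1  88.3] rect [463.8 350.2] [ 58.8 152.1] 11.6 p1/99 [427.1 275.6  84.2 502.2 424.6  91.5]
org top si 727 med [460.2 351.3  91. ] rect [462.8 350.4] [ 56.7 149.7] 11.1 p1/99 [425.1 276.8  84.4 498.9 423.7  94.7]
stand sc 1560 med [ 524.2 -327.8    8.1] rect [ 514.2 -331.4] [ 89.8 188.2] 16.6 p1/99 [ 466.4 -423.     6.2  572.9 -240.1   11.7]
stand si 1043 med [ 502.1 -315.5   10.5] rect [ 524.2 -341.1] [181.5 226.6] 5.2 p1/99 [ 452.7 -421.7    6.4  574.  -236.2   13.7]
roll/spindle top sc 378 med [ 534.8 -377.1   39.7] rect [ 527.  -338.6] [ 53.7 142.8] 5.2 p1/99 [ 502.8 -408.    36.4  555.2 -272.9   48.6]
roll/spindle top si 223 med [ 518.2 -373.8   42.5] rect [ 506.5 -341.7] [ 54.7 145.1] 24.6 p1/99 [ 488.2 -406.9   36.7  550.7 -269.3   49.3]
spindle sc 137 med [ 524.5 -376.2   64.6] rect [ 515.3 -331.2] [ 23.9 128.7] 18.4 p1/99 [ 492.9 -392.1   58.4  539.8 -271.4   68.3]
spindle si 89 med [ 517.4 -372.1   67.4] rect [ 511.7 -330.3] [ 19.3 130.2] 15.9 p1/99 [ 487.7 -391.4   59.   534.8 -268.8   72.5]
[-270.6  563.3 -404.7]
```

The pictures show the hook stand with the tongs at about (355,240) in scene, and the tray with its divider on the left (world -y). There is one cream roll at (140,320), the other spindle at (185,293) is bare, and the organiser is at (411,212).

```bash
cat >> h.py <<'E'
np.set_printoptions(precision=1,suppress=True)
def plan(xyz,yaw=None,off=0.0):
    """TCP goal so that point `off` mm ahead of TCP is at xyz; yaw(deg)= world angle of tool y axis (mod 180)"""
    s=read_state(); M=R.from_quat(s['ee_rot']).as_matrix(); g=np.array(xyz,float)+[0,0,off]
    d=M.T@(g-s['position']); now=np.degrees(np.arctan2(M[1,1],M[0,1])); roll=0
    if yaw is not None: roll=-((yaw-now+90)%180-90)
    print('slide(m)',np.round(d/1000,4),'roll',round(roll,1),'yaw now',round(now,1),'rows>=',int(np.ceil(max(np.abs(d).max()/60,abs(roll)/10.5))),'j6',round(s['joints'][5],2),'tilt',np.round(M[:,2],4),'w',round(s['gripper_width'],1))
E
python3 - <<'E'
from h import *
plan((490,-390,400)); plan((600,60,450),90)
E
```

```text
slide(m) [-0.3  0.1  0. ] roll 0 yaw now 115.7 rows>= 5 j6 -0.26 tilt [-0. -0. -1.] w 85.5
slide(m) [-0.6  0.4 -0. ] roll 25.7 yaw now 115.7 rows>= 10 j6 -0.26 tilt [-0. -0. -1.] w 85.5
```

>>> {"method": "carry_out", "body": {
  "slide": [
    [-0.055,0.012,0],
    [-0.11,0.024,0],
    [-0.165,0.036,0],
    [-0.22,0.048,0],
    [-0.273,0.061,0],
    [-0.273,0.061,0],
    [-0.273,0.061,0]
  ],
  "roll": [0,0,0,0,0,0,0],
  "claw": [0.085,0.085,0.085,0.085,0.085,0.085,0.085]
}}

```text
clock: 2.92
position: [490.3, -390.0, 404.6]
ee_rot: [-0.222, 0.975, 0.0, -0.0]
contact_force: [-0.4, -0.2, 1.1]
gripper_width: 85.6
grasp_force: 0.0
```

```bash
sed -i "s/np.round(d\/1000,4)/[round(float(v)\/1000,4) for v in d]/" h.py; python3 - <<'E'
from h import *
p=snap('wrist'); save(p,'w1.png')
for t in ['tape1_mid','tape_stand']:
    for r in place_of(p,t)[:3]: print(t,r['conf'],r['at'],at_height(p,r['at'],30 if t[4]=='1' else 0))
P,m=cloud(p); q=P[m]
def fit(lo,hi,c,rad):
    k=q[(q[:,2]>lo)&(q[:,2]<hi)&(np.hypot(q[:,0]-c[0],q[:,1]-c[1])<rad)]
    if len(k)>10: 
        e=cv2.minEnclosingCircle(k[:,:2].astype(np.float32)); print(lo,hi,len(k),e,np.median(k,0))
fit(36,50,(530,-384),50); fit(60,75,(530,-384),40); fit(60,75,(498,-278),40); fit(25,50,(498,-278),40); fit(14,24,(498,-278),30)
print(read_state()['position'])
plan((530,-384,40),None,154.7)
E
```

```text
tape1_mid 0.48 [388.4, 442.3] [ 680.4 -219.8   30. ]
tape_stand 0.68 [367.4, 245.5] [ 511.2 -329.8    0. ]
36 50 2674 ((526.0935668945312, -384.7477111816406), 27.919628143310547) [ 521.2 -387.1   42. ]
60 75 532 ((526.948974609375, -384.7723083496094), 9.98818588256836) [ 525.7 -385.2   67.6]
60 75 513 ((496.60040283203125, -279.78314208984375), 9.765494346618652) [ 496.  -281.4   67.7]
25 50 276 ((495.7779846191406, -281.1007080078125), 9.818307876586914) [ 492.6 -287.1   38.4]
14 24 738 ((496.956298828125, -279.3109130859375), 18.62226676940918) [ 491.  -286.3   18.2]
[ 489.4 -391.   404.8]
slide(m) [-0.0397, -0.0112, 0.2101] roll 0 yaw now 115.6 rows>= 4 j6 -0.71 tilt [-0. -0. -1.] w 84.4
```

View pics/w1.png

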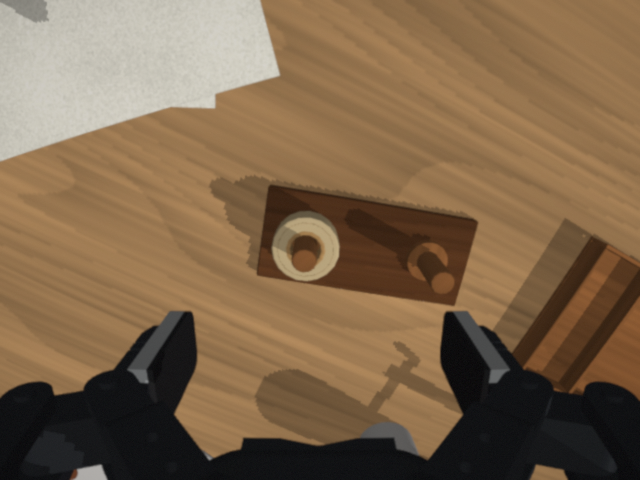

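>>> {"method": "carry_out", "body": {
  "slide": [
    [-0.0356,-0.0107,0.05],
    [-0.0356,-0.0107,0.1],
    [-0.0356,-0.0107,0.14],
    [-0.0356,-0.0107,0.18],
    [-0.0356,-0.0107,0.205],
    [-0.0356,-0.0107,0.218],
    [-0.0356,-0.0107,0.218],
    [-0.0356,-0.0107,0.218]
  ],
  "roll": [0,0,0,0,0,0,0,0],
  "claw": [0.085,0.085,0.085,0.085,0.085,0.085,0.085,0.085]
}}

```text
clock: 4.08
position: [527.4, -384.9, 188.1]
ee_rot: [-0.222, 0.975, -0.001, 0.001]
contact_force: [-0.7, -0.1, 0.7]
gripper_width: 85.5
grasp_force: 0.0
```

>>> {"method": "carry_out", "body": {
  "slide": [
    [0,0,0],
    [0,0,0],
    [0,0,0],
    [0,0,0],
    [0,0,0],
    [0,0,0]
  ],
  "roll": [0,0,0,0,0,0],
  "claw": [0.065,0.05,0.05,0.05,0.05,0.05]
}}

```text
clock: 4.82
position: [527.6, -384.6, 188.2]
ee_rot: [-0.222, 0.975, -0.001, 0.001]
contact_force: [-0.9, 0.4, 5.7]
gripper_width: 53.5
grasp_force: 63.5
```

>>> {"method": "carry_out", "body": {
  "slide": [
    [0,0,-0.02],
    [0,0,-0.04],
    [0,0,-0.07],
    [0,0,-0.1],
    [0,0,-0.13],
    [0,0,-0.13],
    [0,0,-0.13]
  ],
  "roll": [0,0,0,0,0,0,0],
  "claw": [0.05,0.05,0.05,0.05,0.05,0.05,0.05]
}}

```text
clock: 5.7
position: [526.6, -384.1, 315.5]
ee_rot: [-0.222, 0.975, 0.001, -0.001]
contact_force: [-0.0, -0.3, -1.1]
gripper_width: 54.0
grasp_force: 63.2
```

```bash
python3 - <<'E'
from h import *
s=read_state(); print(s['position'],s['grasp_force'],s['contact_force'])
p=snap('wrist'); P,m=cloud(p); q=P[m]; S=s['position']
k=q[(np.hypot(q[:,0]-S[0],q[:,1]-S[1])<45)&(q[:,2]<S[2]-110)&(q[:,2]>75)]
print(len(k), np.percentile(k,[1,50,99],axis=0))
c=snap('side'); Q,m=cloud(c); Q=Q[m]
k=Q[(Q[:,0]>380)&(Q[:,0]<600)&(Q[:,1]>-190)&(Q[:,1]<160)&(Q[:,2]>20)&(Q[:,2]<32)]
print(cv2.minAreaRect(k[:,:2].astype(np.float32)))
plan((486,15,120),None,154.7)
E
```

```text
[ 526.6 -384.1  315.5] 63.19223016500473 [-0.  -0.3 -1.1]
36085 [[ 498.  -425.6  148.4]
 [ 522.  -386.1  169.5]
 [ 549.9 -345.5  202.7]]
((485.7521057128906, -15.682281494140625), (253.25790405273438, 153.19378662109375), 88.90430450439453)
slide(m) [-0.1362, 0.3773, 0.041] roll 0 yaw now 115.6 rows>= 7 j6 -0.74 tilt [-0.  0. -1.] w 53.9
```

>>> {"method": "carry_out", "body": {
  "slide": [
    [-0.02,0.055,0],
    [-0.04,0.11,0],
    [-0.06,0.165,0],
    [-0.08,0.22,0],
    [-0.1,0.275,0],
    [-0.12,0.33,0],
    [-0.1384,0.3815,0.01],
    [-0.1384,0.3815,0.03]
  ],
  "roll": [0,0,0,0,0,0,0,0],
  "claw": [0.05,0.05,0.05,0.05,0.05,0.05,0.05,0.05]
}}

```text
clock: 6.8
position: [486.5, 22.7, 286.5]
ee_rot: [-0.225, 0.974, 0.0, 0.001]
contact_force: [0.3, -0.2, -1.2]
gripper_width: 53.4
grasp_force: 63.4
```

>>> {"method": "carry_out", "body": {
  "slide": [
    [0,0,0.03],
    [0,0,0.06],
    [0,0,0.085],
    [0,0,0.1],
    [0,0,0.1085],
    [0,0,0.1085],
    [0,0,0.1085]
  ],
  "roll": [0,0,0,0,0,0,0],
  "claw": [0.05,0.05,0.05,0.05,0.05,0.05,0.05]
}}

```text
clock: 7.68
position: [486.8, 19.5, 178.6]
ee_rot: [-0.222, 0.975, 0.0, 0.0]
contact_force: [0.3, 0.0, -0.4]
gripper_width: 53.7
grasp_force: 63.4
```

>>> {"method": "carry_out", "body": {
  "slide": [
    [0,0,0.002],
    [0,0,0.003],
    [0,0,0.003]
  ],
  "roll": [0,0,0],
  "claw": [0.05,0.05,0.05]
}}

```text
clock: 8.05
position: [486.6, 19.4, 175.3]
ee_rot: [-0.222, 0.975, 0.0, 0.0]
contact_force: [-0.1, 0.1, -1.0]
gripper_width: 54.0
grasp_force: 63.4
```

>>> {"method": "carry_out", "body": {
  "slide": [
    [0,0,0],
    [0,0,0],
    [0,0,0],
    [0,0,-0.01],
    [0,0,-0.05],
    [0,0,-0.11],
    [0,0,-0.17],
    [0,0,-0.23]
  ],
  "roll": [0,0,0,0,0,0,0,0],
  "claw": [0.06,0.075,0.085,0.085,0.085,0.085,0.085,0.085]
}}

```text
clock: 9.05
position: [485.8, 19.1, 408.2]
ee_rot: [-0.222, 0.975, 0.0, 0.001]
contact_force: [0.7, 0.3, -0.7]
gripper_width: 84.8
grasp_force: 0.0
```

```bash
python3 - <<'E'
from h import *
p=snap('wrist'); P,m=cloud(p); q=P[m]; save(p,'w2.png')
k=q[(np.hypot(q[:,0]-486,q[:,1]-20)<45)&(q[:,2]<35)&(q[:,2]>20)]
print(len(k), np.percentile(k,[1,50,99],axis=0),cv2.minEnclosingCircle(k[:,:2].astype(np.float32)))
plan((440,330,450),None,0)
plan((440,330,450),101.4,0)
plan((600,60,480),90,0)
E
```

```text
2787 [[458.7  -7.4  21.3]
 [484.2  18.2  28. ]
 [511.2  44.8  29.8]] ((485.41827392578125, 18.68358612060547), 27.93279457092285)
slide(m) [-0.0928, 0.3004, -0.0329] roll 0 yaw now 115.8 rows>= 6 j6 -1.5 tilt [ 0.  0. -1.] w 84.8
slide(m) [-0.0928, 0.3004, -0.0329] roll 14.4 yaw now 115.8 rows>= 6 j6 -1.5 tilt [ 0.  0. -1.] w 84.8
slide(m) [-0.1199, -0.0125, -0.0607] roll 25.8 yaw now 115.8 rows>= 3 j6 -1.5 tilt [ 0.  0. -1.] w 84.8
```

>>> {"method": "carry_out", "body": {
  "slide": [
    [-0.028,0.041,-0.032],
    [-0.056,0.083,-0.032],
    [-0.084,0.124,-0.032],
    [-0.112,0.166,-0.032],
    [-0.14,0.207,-0.032],
    [-0.168,0.249,-0.032],
    [-0.1955,0.29,-0.032],
    [-0.1955,0.29,-0.032]
  ],
  "roll": [0,0,3,6,9,12,14.4,14.4],
  "claw": [0.085,0.085,0.085,0.085,0.085,0.085,0.085,0.085]
}}

```text
clock: 10.1
position: [537.0, 368.3, 435.9]
ee_rot: [-0.1, 0.995, -0.0, -0.001]
contact_force: [-0.5, -0.2, -0.4]
gripper_width: 85.0
grasp_force: 0.0
```

```bash
python3 - <<'E'
from h import *
s=read_state();print(s['position'])
p=snap('wrist'); P,m=cloud(p); q=P[m]; save(p,'w3.png'); print(p['T'][:3,3])
im=p['img']; cv2.imwrite('pics/w3c.png',cv2.resize(im[:330,100:540],None,fx=1.8,fy=1.8)[...,::-1])
k=q[(q[:,2]>86)&(q[:,2]<95)&(np.hypot(q[:,0]-463,q[:,1]-350)<100)]
r=cv2.minAreaRect(k[:,:2].astype(np.float32)); print(r)
a=np.radians(11.4); X=np.array([np.cos(a),np.sin(a)]); Y=np.array([-X[1],X[0]])
c=np.array(r[0]); u=(q[:,:2]-c)@X; v=(q[:,:2]-c)@Y
for y in (-54,-18,18,54):
    k=(abs(u)<22)&(abs(v-y)<15)&(q[:,2]>1)&(q[:,2]<60)
    z=q[k,2]; print(y,k.sum(),np.percentile(z,[5,25,50,75,95]) if k.sum() else '')
    t=k&(q[:,2]>24)&(q[:,2]<40)
    if t.sum()>10: print('   top',t.sum(),np.median(q[t],0),'org',np.median(u[t]),np.median(v[t])-y, cv2.minEnclosingCircle(q[t][:,:2].astype(np.float32)))
for r in place_of(p,'spacer1_mid')[:8]: print(r['conf'],r['at'],at_height(p,r['at'],19))
E
```

```text
[537.  368.3 435.9]
[464.2 352.8 405.3]
((462.4952697753906, 350.54083251953125), (54.55235290527344, 149.01698303222656), 11.568107604980469)
-54 1133 [ 6.8  7.7  8.4 27.9 30.6]
   top 296 [468.7 295.5  30. ] org -5.045483213447839 -1.133220394729399 ((468.95709228515625, 294.8737487792969), 8.557741165161133)
-18 1659 [ 6.9  7.7  8.3  9.2 30.4]
   top 305 [468.3 331.4  29.8] org 1.707830121787011 -2.2455179784898114 ((468.1205749511719, 331.0714416503906), 8.398448944091797)
18 1656 [ 6.8  7.7  8.3  9.1 30.3]
   top 279 [457.  367.4  29.8] org -2.4097828160170116 -0.17349824310248252 ((457.0378723144531, 367.6195983886719), 8.061936378479004)
54 1201 [ 6.8  7.8  8.5 20.6 30.6]
   top 300 [452.7 407.3  29.8] org 1.4767278207647823 3.744394093408772 ((452.87530517578125, 407.6724548339844), 8.54576587677002)
```

View pics/w3c.png

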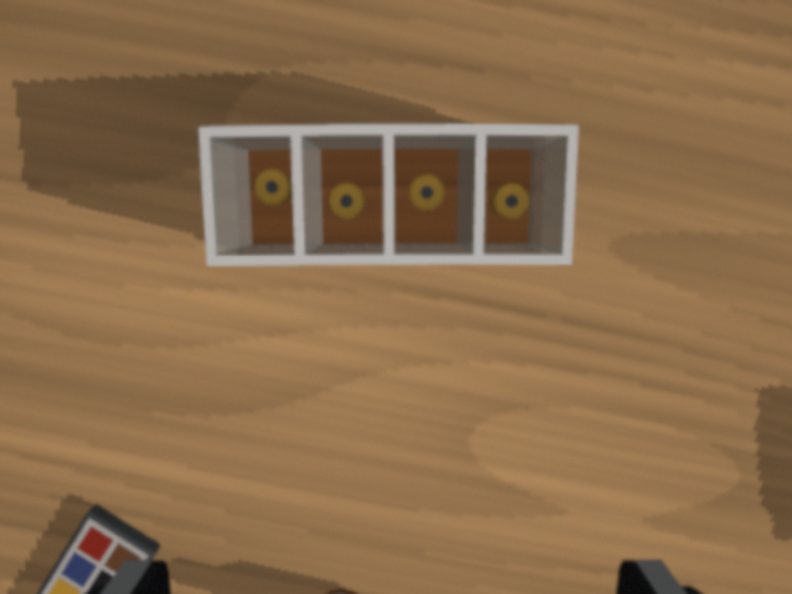

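Four spacers: one per pocket, seen at (270,187), (346,201), (427,192) and (512,201) in the crop. Next I look at the tongs from above.

>>> {"method": "carry_out", "body": {
  "slide": [
    [0,-0.03,-0.05],
    [-0.015,-0.08,-0.084],
    [-0.03,-0.13,-0.084],
    [-0.045,-0.18,-0.084],
    [-0.06,-0.23,-0.084],
    [-0.075,-0.28,-0.084],
    [-0.09,-0.328,-0.084],
    [-0.09,-0.328,-0.084]
  ],
  "roll": [0,2,4,6,8,10,11.4,11.4],
  "claw": [0.085,0.085,0.085,0.085,0.085,0.085,0.085,0.085]
}}

```text
clock: 11.2
position: [689.9, 56.6, 521.0]
ee_rot: [0.004, 1.0, -0.0, -0.0]
contact_force: [0.3, 0.2, -0.1]
gripper_width: 85.1
grasp_force: 0.0
```

>>> {"method": "carry_out", "body": {
  "slide": [
    [0,0,0],
    [0,0,0]
  ],
  "roll": [0,0],
  "claw": [0.085,0.085]
}}

```text
clock: 11.45
position: [688.7, 62.0, 521.9]
ee_rot: [0.001, 1.0, 0.0, 0.0]
contact_force: [-0.7, 0.2, -0.4]
gripper_width: 85.0
grasp_force: 0.0
```

```bash
python3 - <<'E'
from h import *
s=read_state();print(s['position'])
p=snap('wrist'); P,m=cloud(p); save(p,'w4.png'); print(p['T'][:3,3])
W=(P[...,0]>590)&(P[...,0]<760)&(P[...,1]>10)&(P[...,1]<120)&m
for lo,hi in [(236,260),(228,236),(215,228),(195,215),(160,195),(120,160),(50,120)]:
    k=P[W&(P[...,2]>lo)&(P[...,2]<hi)]
    if len(k)>5: print(lo,hi,len(k),np.percentile(k,[2,50,98],axis=0).ravel())
k=P[W&(P[...,2]>224)&(P[...,2]<234)&(P[...,0]>665)&(P[...,0]<720)]
if len(k)>9: print('bar slope',np.polyfit(k[:,0],k[:,1],1), np.percentile(k[:,2],[5,50,95]))
for t in ['tongs_grip','tongs_tips','tongs_bow','hook_seat']:
    for r in place_of(p,t)[:2]: print(t,r['conf'],r['at'],at_depth(p,r['at']))
E
```

```text
[688.7  62.  521.9]
[614.5  61.2 491.2]
236 260 268 [612.7  61.3 236.  618.4  69.7 246.3 650.7  73.7 249.4]
228 236 2739 [624.6  52.1 228.6 661.8  62.5 232.  727.7  76.3 235.7]
215 228 211 [636.7  50.3 215.2 646.2  55.2 219.6 723.2  81.  227.9]
195 215 516 [635.9  44.2 195.7 645.2  52.1 203.2 722.4  88.8 214.5]
160 195 130 [635.2  44.2 161.  643.6  51.6 178.  723.2  88.4 194.9]
120 160 109 [635.6  48.  121.  719.3  52.7 136.3 723.2  87.7 159.4]
50 120 221 [636.2  49.3  51.8 649.7  54.1  86.7 722.7  86.3 118.5]
bar slope [ -0.1 158.1] [229.  231.3 232.8]
tongs_grip 0.87 [325.2, 149.2] [636.9  65.6 231.9]
tongs_bow 0.84 [327.9, 163.4] [645.   67.2 235.5]
hook_seat 0.62 [326.7, 159.9] [643.   66.5 234.9]
```

View pics/w4.png

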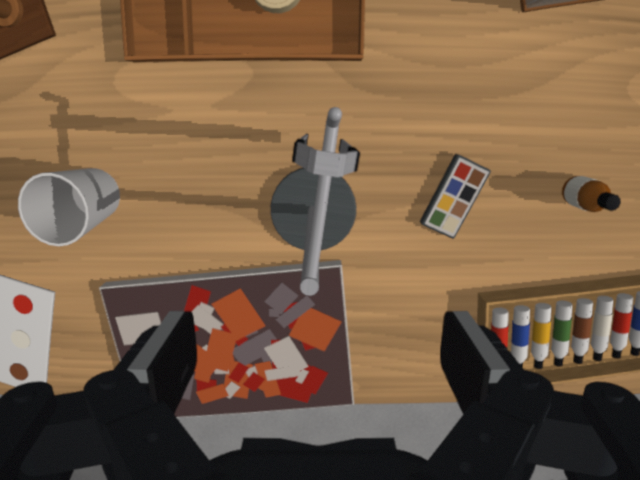

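```bash
python3 - <<'E'
from h import *
p=snap('wrist'); P,m=cloud(p)
W=(P[...,0]>590)&(P[...,0]<760)&(P[...,1]>10)&(P[...,1]<120)&m
k=P[W&(P[...,2]>224)&(P[...,2]<234)&(P[...,0]>665)&(P[...,0]<720)]
f=np.polyfit(k[:,0],k[:,1],1); print('bar %.4f %.2f ang %.2f'%(f[0],f[1],np.degrees(np.arctan(f[0]))))
b=W&(P[...,0]>632)&(P[...,0]<662)
for lo,hi in [(233,240),(195,232.5)]:
    k=P[b&(P[...,2]>lo)&(P[...,2]<hi)]; print(lo,len(k),cv2.minAreaRect(k[:,:2].astype(np.float32)),np.median(k,0))
dark=(p['img'].max(-1)<45)&b&(P[...,2]>100); k=P[dark]; print('grip',len(k),np.percentile(k,[2,50,98],axis=0))
for sgn in (1,-1):
    kk=k[sgn*(k[:,1]-67)>0]; print(sgn,np.percentile(kk,[2,50,98],axis=0).ravel())
plan((645.5,66.5,354),82); 
E
```

```text
bar -0.1411 157.58 ang -8.03
233 654 ((644.8333740234375, 66.84228515625), (19.577131271362305, 20.878276824951172), 32.72779846191406) [644.7  66.8 234.9]
195 1142 ((646.7364501953125, 66.8648452758789), (29.636898040771484, 45.98482894897461), 9.848153114318848) [645.1  64.5 219.7]
grip 96 [[635.2  44.3 158.9]
 [641.4  48.5 195.2]
 [652.   88.8 197.8]]
1 [641.2  84.4 157.  642.6  87.  181.  653.2  88.8 197.1]
-1 [635.2  44.3 162.3 638.1  45.8 196.2 646.9  50.2 198.3]
slide(m) [0.0439, 0.0044, 0.1674] roll 7.9 yaw now 89.9 rows>= 3 j6 -1.89 tilt [ 0.  0. -1.] w 85.1
```

>>> {"method": "carry_out", "body": {
  "slide": [
    [0.022,0.003,0.0],
    [0.0437,0.0047,0.02],
    [0.0437,0.0047,0.06],
    [0.0437,0.0047,0.1],
    [0.0437,0.0047,0.13],
    [0.0437,0.0047,0.15],
    [0.0437,0.0047,0.165],
    [0.0437,0.0047,0.165]
  ],
  "roll": [4,7.9,7.9,7.9,7.9,7.9,7.9,7.9],
  "claw": [0.085,0.085,0.085,0.085,0.085,0.085,0.085,0.085]
}}

```text
clock: 12.75
position: [645.7, 66.3, 355.1]
ee_rot: [0.07, 0.998, -0.0, -0.001]
contact_force: [-0.2, -0.0, 0.7]
gripper_width: 84.9
grasp_force: 0.0
```

```bash
python3 - <<'E'
from h import *
plan((645.3,66.8,354),82)
p=snap('wrist'); save(p,'w5.png'); p=snap('side'); cv2.imwrite('pics/s5.png',cv2.resize(p['img'][140:320,200:400],None,fx=3,fy=3)[...,::-1])
E
```

```text
slide(m) [0.0005, 0.0004, 0.0011] roll -0.0 yaw now 82.0 rows>= 1 j6 -2.06 tilt [-0. -0. -1.] w 84.9
```

View pics/w5.png

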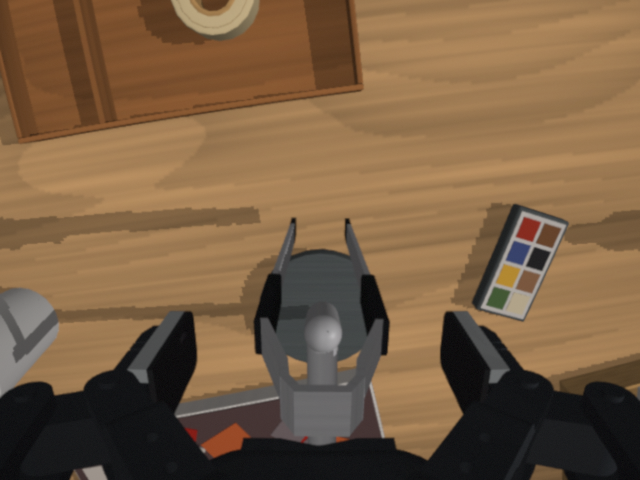

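>>> {"method": "carry_out", "body": {
  "slide": [
    [0,0,0],
    [0,0,0],
    [0,0,0],
    [0,0,0],
    [0,0,0],
    [0,0,0]
  ],
  "roll": [0,0,0,0,0,0],
  "claw": [0.06,0.048,0.045,0.045,0.045,0.045]
}}

```text
clock: 13.6
position: [646.0, 66.2, 356.9]
ee_rot: [0.07, 0.998, 0.0, 0.001]
contact_force: [-0.1, 0.0, 4.2]
gripper_width: 45.3
grasp_force: 4.3
```

>>> {"method": "carry_out", "body": {
  "slide": [
    [0,0,0],
    [0,0,0],
    [0,0,0],
    [0,0,0]
  ],
  "roll": [0,0,0,0],
  "claw": [0.044,0.044,0.044,0.044]
}}

```text
clock: 14.1
position: [646.0, 66.2, 356.8]
ee_rot: [0.07, 0.998, 0.0, 0.001]
contact_force: [-0.1, 1.1, 5.8]
gripper_width: 44.0
grasp_force: 5.7
```

>>> {"method": "carry_out", "body": {
  "slide": [
    [0,0,-0.003],
    [-0.01,0,-0.003],
    [-0.02,0,-0.003],
    [-0.03,0,-0.003],
    [-0.04,0,-0.003],
    [-0.04,0,-0.003],
    [-0.04,0,0.0],
    [-0.04,0,0.0]
  ],
  "roll": [0,0,0,0,0,0,0,0],
  "claw": [0.044,0.044,0.044,0.044,0.044,0.044,0.044,0.044]
}}

```text
clock: 15.1
position: [685.3, 60.6, 356.9]
ee_rot: [0.07, 0.998, 0.0, 0.001]
contact_force: [0.7, 0.2, 1.8]
gripper_width: 44.1
grasp_force: 6.4
```

>>> {"method": "carry_out", "body": {
  "slide": [
    [0,0,0],
    [0,0,0],
    [0,0,0],
    [0,0,0]
  ],
  "roll": [0,0,0,0],
  "claw": [0.048,0.052,0.06,0.06]
}}

```text
clock: 15.6
position: [685.4, 60.6, 356.1]
ee_rot: [0.07, 0.998, -0.0, -0.0]
contact_force: [0.6, -0.5, 0.2]
gripper_width: 59.7
grasp_force: 0.0
```

```bash
python3 - <<'E'
from h import *
s=read_state(); print(s['position'],s['contact_force'])
p=snap('side'); save(p,'s6.png'); cv2.imwrite('pics/s6c.png',cv2.resize(p['img'][120:300,200:400],None,fx=3,fy=3)[...,::-1])
for p in (p,snap('scene')):
  P,m=cloud(p); k=P[m&(P[...,0]>600)&(P[...,0]<760)&(P[...,1]>20)&(P[...,1]<110)&(P[...,2]>60)&(P[...,2]<150)]
  print(np.percentile(k,[2,25,50,75,98],axis=0))
E
```

```text
[685.4  60.6 356.1] [ 0.6 -0.5  0.2]
[[675.8  42.7  60.4]
 [681.1  45.8  81.4]
 [684.4  57.2 102. ]
 [689.5  82.4 127.1]
 [727.3  83.9 147.7]]
[[676.5  41.1  61.4]
 [688.2  43.7  84.4]
 [727.7  50.8 106.7]
 [731.   54.  128.6]
 [733.2  59.7 147.6]]
```

View pics/s6c.png

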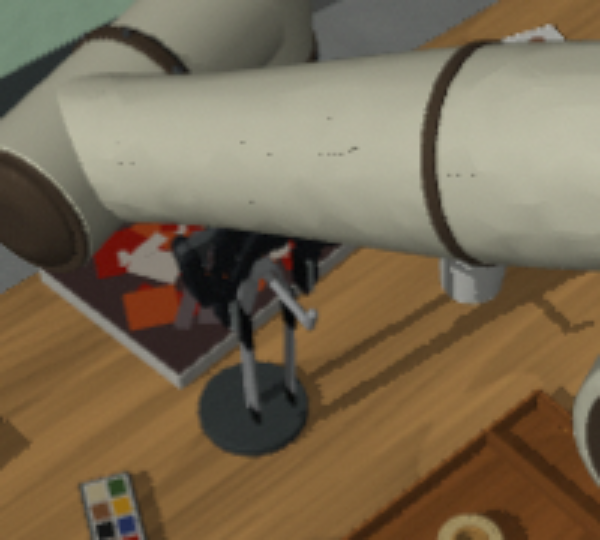

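>>> {"method": "carry_out", "body": {
  "slide": [
    [0,0,0.006],
    [0,0,0.012],
    [0,0,0.012],
    [0,0,0.012]
  ],
  "roll": [0,0,0,0],
  "claw": [0.06,0.06,0.06,0.06]
}}

```text
clock: 16.2
position: [685.5, 60.6, 344.2]
ee_rot: [0.07, 0.998, -0.0, 0.0]
contact_force: [-0.0, -0.2, -0.4]
gripper_width: 60.0
grasp_force: 0.0
```

>>> {"method": "carry_out", "body": {
  "slide": [
    [0,0,0],
    [0,0,0],
    [0,0,0],
    [0,0,0],
    [0,0,0],
    [0,0,0]
  ],
  "roll": [0,0,0,0,0,0],
  "claw": [0.05,0.047,0.045,0.045,0.045,0.045]
}}

```text
clock: 16.95
position: [685.5, 60.6, 344.4]
ee_rot: [0.07, 0.998, 0.0, 0.0]
contact_force: [-0.5, 0.7, 1.2]
gripper_width: 44.7
grasp_force: 4.8
```

```bash
python3 - <<'E'
from h import *
s=read_state(); print(s['position'],s['contact_force'],s['grasp_force'],s['gripper_width'])
E
```

```text
[685.5  60.6 344.4] [-0.5  0.7  1.2] 4.757305160164833 44.66080540411052
```

>>> {"method": "carry_out", "body": {
  "slide": [
    [0,0,-0.01],
    [0,0,-0.02],
    [0,0,-0.035],
    [0,0,-0.035],
    [0.03,0,-0.035],
    [0.06,0,-0.035],
    [0.1,0,-0.035],
    [0.14,0,-0.035]
  ],
  "roll": [0,0,0,0,0,0,0,0],
  "claw": [0.045,0.045,0.045,0.045,0.045,0.045,0.045,0.045]
}}

```text
clock: 17.95
position: [545.5, 80.2, 378.9]
ee_rot: [0.07, 0.998, 0.0, -0.0]
contact_force: [0.4, 0.7, -0.3]
gripper_width: 44.4
grasp_force: 5.1
```

>>> {"method": "carry_out", "body": {
  "slide": [
    [0,0,-0.03],
    [0,0,-0.06],
    [0,0,-0.06],
    [0,0,-0.06]
  ],
  "roll": [0,0,0,0],
  "claw": [0.045,0.045,0.045,0.045]
}}

```text
clock: 18.45
position: [546.5, 80.1, 438.3]
ee_rot: [0.07, 0.998, 0.0, -0.001]
contact_force: [-0.2, 0.1, -0.6]
gripper_width: 44.7
grasp_force: 5.2
```

```bash
python3 - <<'E'
from h import *
s=read_state(); S=s['position']; print(S,s['contact_force'],s['grasp_force'],s['gripper_width'])
M=R.from_quat(s['ee_rot']).as_matrix()
p=snap('wrist'); save(p,'w7.png'); P,m=cloud(p)
L=(P-S)@M; k=L[m&(abs(L[...,0])<40)&(abs(L[...,1])<40)&(L[...,2]>180)&(L[...,2]<310)]
for lo in range(180,310,10):
    q=k[(k[:,2]>lo)&(k[:,2]<lo+10)]
    for s_ in (1,-1):
        r=q[q[:,1]*s_>0]
        if len(r)>3: print(lo,s_,len(r),np.percentile(r[:,:2],[5,50,95],axis=0).ravel())
print(np.percentile(k[:,2],[95,99,100]))
for r in place_of(p,'tongs_tips')[:2]: print(r)
for c in ('side','scene'):
  p=snap(c); P,m=cloud(p); L=(P-S)@M; k=L[m&(abs(L[...,0])<40)&(abs(L[...,1])<40)&(L[...,2]>180)&(L[...,2]<320)]
  t=k[k[:,2]>275]
  print(c,np.percentile(k[:,2],[95,98,99,100]),np.percentile(t[:,:2],[2,50,98],axis=0).ravel())
E
```

```text
[546.5  80.1 438.3] [-0.2  0.1 -0.6] 5.195522680878639 44.74971963989008
180 1 236 [-3.1 15.   7.6 16.2  8.2 20.3]
180 -1 223 [ -3.3 -22.6   7.6 -18.6   8.2 -17.3]
190 1 72 [ 3.2 15.4  7.4 17.3  7.9 18.8]
190 -1 70 [  5.3 -21.2   7.5 -19.6   7.9 -18.1]
200 1 126 [-4.  15.7  4.5 16.   7.6 18.1]
200 -1 114 [ -4.1 -20.7   6.  -18.6   7.7 -18.4]
210 1 126 [-4.6 15.1  4.3 15.5  7.7 17.6]
210 -1 108 [ -4.6 -20.3   4.8 -18.3   7.8 -18.1]
220 1 99 [-4.9 14.6  4.7 15.   7.8 17.1]
220 -1 101 [ -4.4 -20.    4.4 -18.    7.8 -17.7]
230 1 93 [-3.9 14.1  4.4 14.5  7.8 16.5]
230 -1 86 [ -4.2 -19.7   4.6 -17.7   7.8 -17.5]
240 1 84 [-4.  13.6  4.8 13.9  7.8 15.9]
240 -1 74 [ -4.3 -19.4   5.1 -17.3   7.8 -17.1]
250 1 70 [-4.2 13.1  4.2 13.4  7.8 15.4]
250 -1 54 [ -3.5 -19.1   6.7 -17.1   7.8 -16.9]
260 1 64 [-4.3 12.5  4.3 12.8  7.8 14.8]
260 -1 65 [ -4.7 -18.8   4.  -16.8   8.  -16.5]
270 1 58 [-4.3 11.8  3.5 12.2  7.8 14.4]
270 -1 59 [ -4.4 -18.4   3.4 -16.3   7.9 -16. ]
280 1 40 [-3.3 11.6  6.3 11.9  7.5 14.3]
280 -1 38 [ -3.1 -18.5   7.1 -16.3   7.5 -15.9]
290 1 11 [ 6.6 11.7  7.3 12.9  7.5 14.3]
290 -1 9 [  4.9 -18.5   7.3 -16.7   7.4 -16. ]
[279.3 289.8 294.6]
side [287.  292.3 293.3 295.7] [ -4.6 -16.5   2.9  13.2   7.3  16.3]
scene [289.9 294.7 295.3 298.9] [ -7.9 -18.7  -3.8  11.4   5.9  15.7]
```

View pics/w7.png

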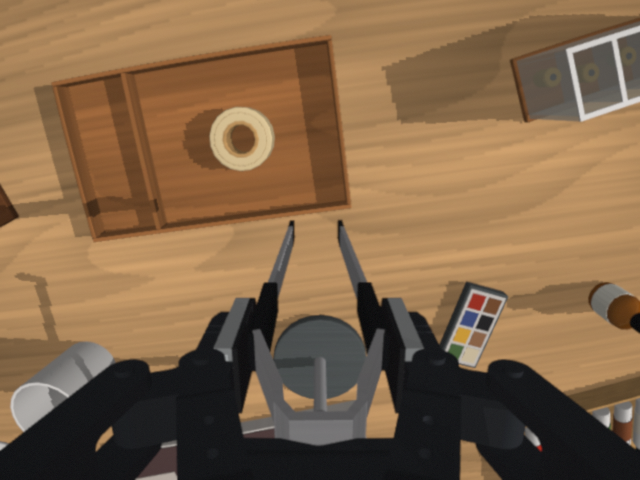

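Tongs in hand: tips at (293,225) and (340,225), about 28 mm apart inside. Moving over the first pocket, turned so that the tips close along the pocket's long side.

>>> {"method": "carry_out", "body": {
  "slide": [
    [0.015,0.028,-0.01],
    [0.03,0.056,-0.01],
    [0.045,0.084,-0.01],
    [0.06,0.112,-0.01],
    [0.072,0.136,-0.01],
    [0.084,0.16,-0.01],
    [0.096,0.182,-0.01],
    [0.1067,0.202,-0.01]
  ],
  "roll": [-8,-18,-28,-38,-48,-58,-68,-78],
  "claw": [0.045,0.045,0.045,0.045,0.045,0.045,0.045,0.045]
}}

```text
clock: 19.65
position: [469.1, 296.0, 448.4]
ee_rot: [-0.576, 0.818, -0.0, -0.001]
contact_force: [0.2, 0.4, -0.4]
gripper_width: 45.1
grasp_force: 5.2
```

>>> {"method": "carry_out", "body": {
  "slide": [
    [0,0,0],
    [0,0,0],
    [0,0,0],
    [0,0,0],
    [0,0,0],
    [0,0,0]
  ],
  "roll": [-10,-20,-28,-31.4,-31.4,-31.4],
  "claw": [0.045,0.045,0.045,0.045,0.045,0.045]
}}

```text
clock: 20.4
position: [469.5, 295.1, 448.8]
ee_rot: [0.773, -0.634, -0.0, 0.0]
contact_force: [0.0, 0.3, -0.7]
gripper_width: 45.3
grasp_force: 5.2
```

```bash
cat >> h.py <<'E'
def near(pocket=None):
    s=read_state(); S=s['position']; M=R.from_quat(s['ee_rot']).as_matrix()
    yaw=np.degrees(np.arctan2(M[1,1],M[0,1]))
    p=snap('wrist'); P,m=cloud(p); L=(P-S)@M
    t=L[m&(abs(L[...,0])<15)&(abs(L[...,1])<30)&(L[...,2]>262)&(L[...,2]<290)]
    tp=np.median(t[t[:,1]>0][:,1]) if (t[:,1]>0).any() else np.nan; tm=np.median(t[t[:,1]<0][:,1]) if (t[:,1]<0).any() else np.nan
    xs=np.percentile(t[:,0],[4,96]); tip=np.array([xs.mean(),(tp+tm)/2])
    W=(M@np.append(tip,294.5)+S)
    print('TCP',S,'yaw %.1f'%yaw,'tips tool y',tp,tm,'x',xs,'tipmid world',W,'w %.1f F %.1f'%(s['gripper_width'],s['grasp_force']),'j6 %.2f'%s['joints'][5])
    return p,P,m,L,M,S,tip
def tops(P,m):
    q=P[m]; k=q[(q[:,2]>85)&(q[:,2]<96)&(np.hypot(q[:,0]-463,q[:,1]-350)<100)]
    a=np.radians(11.5); X=np.array([np.cos(a),np.sin(a)]); Y=np.array([-X[1],X[0]]); c=np.array([462.8,350.4])
    if len(k)>50:
        r=cv2.minAreaRect(k[:,:2].astype(np.float32)); print('org',r)
    u=(q[:,:2]-c)@X; v=(q[:,:2]-c)@Y
    for y in (-54,-18,18,54):
        t=(abs(u)<22)&(abs(v-y)<15.5)&(q[:,2]>25)&(q[:,2]<36)
        if t.sum()>15: print(y,t.sum(),'circle',cv2.minEnclosingCircle(q[t][:,:2].astype(np.float32)),'org x',np.percentile(u[t],[3,97]),'y',np.percentile(v[t]-y,[3,97]))
E
python3 - <<'E'
from h import *
p,P,m,L,M,S,tip=near(); save(p,'w8.png'); tops(P,m)
E
```

```text
TCP [469.5 295.1 448.8] yaw -168.7 tips tool y 14.121707824541458 -14.93060318124898 x [-4.3  7.8] tipmid world [470.1 293.3 154.3] w 45.3 F 5.2 j6 -0.66
org ((462.083251953125, 350.3925476074219), (54.25712203979492, 148.79356384277344), 11.589764595031738)
-54 183 circle ((468.43902587890625, 295.177490234375), 8.205472946166992) org x [-12.7   2.1] y [-4.6  5.9]
-18 32 circle ((467.2541809082031, 336.2279052734375), 5.733861923217773) org x [-3.3  6.3] y [2.6 5. ]
```

View pics/w8.png

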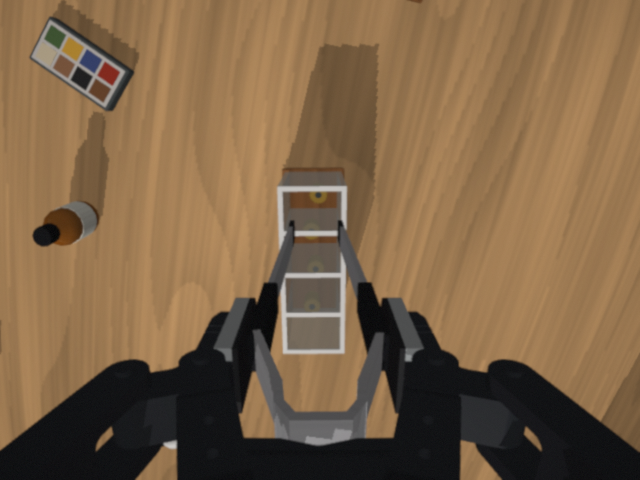

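>>> {"method": "carry_out", "body": {
  "slide": [
    [-0.0027,0,0],
    [-0.0027,0,0.02],
    [-0.0027,0,0.045],
    [-0.0027,0,0.065],
    [-0.0027,0,0.085],
    [-0.0027,0,0.105],
    [-0.0027,0,0.115],
    [-0.0027,0,0.115]
  ],
  "roll": [0,0,0,0,0,0,0,0],
  "claw": [0.045,0.045,0.045,0.045,0.045,0.045,0.045,0.045]
}}

```text
clock: 21.45
position: [468.9, 297.8, 333.8]
ee_rot: [0.774, -0.634, 0.0, 0.001]
contact_force: [-1.4, 0.3, -0.7]
gripper_width: 45.0
grasp_force: 5.2
```

```bash
python3 - <<'E'
from h import *
p,P,m,L,M,S,tip=near(); tops(P,m); print(read_state()['contact_force'])
cv2.imwrite('pics/w9.png',cv2.resize(p['img'][150:390,200:440],None,fx=2.5,fy=2.5)[...,::-1])
E
```

```text
TCP [468.9 297.8 333.8] yaw -168.6 tips tool y 13.813994895245244 -17.02052741926646 x [-15.    7.8] tipmid world [469.6 301.4  39.3] w 45.0 F 5.2 j6 -0.66
org ((463.18902587890625, 346.35205078125), (54.306026458740234, 140.57077026367188), 11.490180015563965)
-54 139 circle ((467.87164306640625, 298.4820556640625), 7.3724493980407715) org x [-11.4   1.2] y [1.  6.2]
[ 0.1  0.7 -0.8]
```

View pics/w9.png

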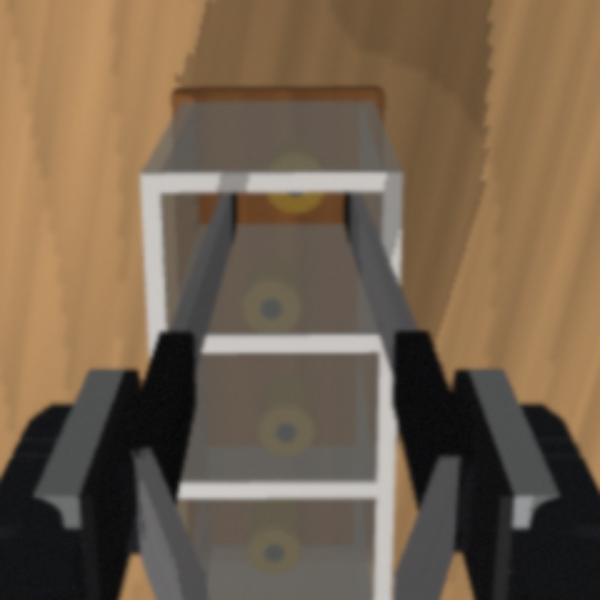

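>>> {"method": "carry_out", "body": {
  "slide": [
    [0,0,0.01],
    [0,0,0.02],
    [0,0,0.027],
    [0,0,0.027],
    [0,0,0.027]
  ],
  "roll": [0,0,0,0,0],
  "claw": [0.045,0.045,0.045,0.045,0.045]
}}

```text
clock: 22.12
position: [469.0, 297.8, 307.3]
ee_rot: [0.774, -0.634, 0.0, -0.0]
contact_force: [-0.1, 0.9, -1.6]
gripper_width: 45.0
grasp_force: 4.5
```

>>> {"method": "carry_out", "body": {
  "slide": [
    [0,0,0],
    [0,0,0],
    [0,0,0],
    [0,0,0],
    [0,0,0],
    [0,0,0]
  ],
  "roll": [0,0,0,0,0,0],
  "claw": [0.044,0.0435,0.043,0.0425,0.042,0.042]
}}

```text
clock: 22.88
position: [468.9, 297.7, 307.4]
ee_rot: [0.774, -0.634, 0.0, -0.0]
contact_force: [-0.7, -0.2, 0.7]
gripper_width: 42.4
grasp_force: 24.4
```

>>> {"method": "carry_out", "body": {
  "slide": [
    [0,0,-0.01],
    [0,0,-0.025],
    [0,0,-0.045],
    [0,0,-0.065],
    [0,0,-0.085],
    [0,0,-0.105],
    [0,0,-0.125],
    [0,0,-0.125]
  ],
  "roll": [0,0,0,0,0,0,0,0],
  "claw": [0.042,0.042,0.042,0.042,0.042,0.042,0.042,0.042]
}}

```text
clock: 23.88
position: [469.1, 297.8, 434.9]
ee_rot: [0.774, -0.634, 0.0, -0.003]
contact_force: [0.7, 0.9, -1.5]
gripper_width: 42.6
grasp_force: 24.5
```

```bash
cat >> h.py <<'E'
def tray(p=None):
    c=snap('side') if p is None else p; Q,m=cloud(c); Q=Q[m]
    k=Q[(Q[:,0]>370)&(Q[:,0]<610)&(Q[:,1]>-200)&(Q[:,1]<170)&(Q[:,2]>21)&(Q[:,2]<30)]
    print('tray',cv2.minAreaRect(k[:,:2].astype(np.float32)),np.percentile(k[:,:2],[1,99],axis=0).ravel())
E
python3 - <<'E'
from h import *
s=read_state(); S=s['position']; M=R.from_quat(s['ee_rot']).as_matrix(); print(s['grasp_force'],s['gripper_width'],S)
p=snap('wrist'); P,m=cloud(p); L=(P-S)@M
k=L[m&(abs(L[...,0])<30)&(abs(L[...,1])<9)&(L[...,2]>255)&(L[...,2]<310)]; print(len(k),np.percentile(k,[2,50,98],axis=0))
t=L[m&(abs(L[...,0])<12)&(abs(L[...,1])<30)&(L[...,2]>262)&(L[...,2]<290)]; print('tips',np.median(t[t[:,1]>0],0),np.median(t[t[:,1]<0],0))
tray(); plan((0,0,0))
E
```

```text
24.53399789199466 42.62457357746021 [469.1 297.8 434.9]
817 [[ -4.5  -8.4 271.3]
 [  4.6   0.  277.8]
 [ 10.6   8.9 296.5]]
tips [  4.4   4.8 277.5] [  4.5  -5.4 277.4]
tray ((555.5553588867188, -100.73138427734375), (93.1172866821289, 32.46538162231445), 69.05780792236328) [ 524.8 -140.6  561.1  -52.9]
slide(m) [0.1998, 0.5179, 0.4322] roll 0 yaw now -168.7 rows>= 9 j6 -0.66 tilt [-0.  0. -1.] w 42.5
```

>>> {"method": "carry_out", "body": {
  "slide": [
    [0.04,0.002,0],
    [0.095,0.005,0],
    [0.15,0.007,0],
    [0.205,0.01,0],
    [0.26,0.013,0],
    [0.315,0.016,0],
    [0.37,0.018,0],
    [0.408,0.02,0]
  ],
  "roll": [-5,-15,-25,-35,-45,-55,-65,-75],
  "claw": [0.042,0.042,0.042,0.042,0.042,0.042,0.042,0.042]
}}

```text
clock: 24.98
position: [529.5, -108.1, 431.1]
ee_rot: [0.999, -0.033, -0.001, 0.0]
contact_force: [0.9, 0.5, -0.6]
gripper_width: 42.2
grasp_force: 24.5
```

>>> {"method": "carry_out", "body": {
  "slide": [
    [0,0,0],
    [0,0,0],
    [0,0,0]
  ],
  "roll": [-3.7,-3.7,-3.7],
  "claw": [0.042,0.042,0.042]
}}

```text
clock: 25.35
position: [529.6, -105.9, 431.7]
ee_rot: [1.0, -0.003, -0.001, -0.0]
contact_force: [0.3, -0.3, -0.8]
gripper_width: 42.6
grasp_force: 24.6
```

```bash
python3 - <<'E'
from h import *
s=read_state(); S=s['position']; M=R.from_quat(s['ee_rot']).as_matrix(); print(s['grasp_force'],s['gripper_width'],S,s['joints'])
p=snap('wrist'); save(p,'w10.png'); P,m=cloud(p); L=(P-S)@M
k=L[m&(abs(L[...,0])<20)&(abs(L[...,1])<15)&(L[...,2]>255)&(L[...,2]<310)]; print(len(k),np.percentile(k,[2,50,98],axis=0))
tray(p); plan((531,-106,435),-90)
q=P[m]; k=q[(q[:,2]>19)&(q[:,2]<30)&(abs(q[:,0]-486)<80)&(q[:,1]<-55)&(q[:,1]>-160)]
h,e=np.histogram(k[:,1],bins=np.arange(-160,-54,4)); print(list(zip(e.astype(int),h)))
E
```

```text
24.632396994893497 42.60510184555368 [ 529.6 -105.9  431.7] [ 0.1  0.2 -0.2 -0.  -1.2  1.5]
1144 [[ -5.9 -11.7 255.9]
 [  3.6  -0.6 277.4]
 [  9.2  10.5 295.2]]
tray ((485.90521240234375, -16.37139129638672), (251.12875366210938, 150.360107421875), 89.5803451538086) [ 411.6 -141.5  561.   107.5]
slide(m) [0.0014, 0.0003, -0.0031] roll -0.4 yaw now -90.4 rows>= 1 j6 1.46 tilt [-0.  0. -1.] w 42.3
[(np.int64(-160), np.int64(0)), (np.int64(-156), np.int64(0)), (np.int64(-152), np.int64(0)), (np.int64(-148), np.int64(0)), (np.int64(-144), np.int64(245)), (np.int64(-140), np.int64(303)), (np.int64(-136), np.int64(48)), (np.int64(-132), np.int64(55)), (np.int64(-128), np.int64(56)), (np.int64(-124), np.int64(48)), (np.int64(-120), np.int64(54)), (np.int64(-116), np.int64(48)), (np.int64(-112), np.int64(54)), (np.int64(-108), np.int64(49)), (np.int64(-104), np.int64(53)), (np.int64(-100), np.int64(53)), (np.int64(-96), np.int64(49)), (np.int64(-92), np.int64(57)), (np.int64(-88), np.int64(50)), (np.int64(-84), np.int64(55)), (np.int64(-80), np.int64(191)), (np.int64(-76), np.int64(407)), (np.int64(-72), np.int64(28)), (np.int64(-68), np.int64(28)), (np.int64(-64), np.int64(27)), (np.int64(-60), np.int64(21))]
```

View pics/w10.png

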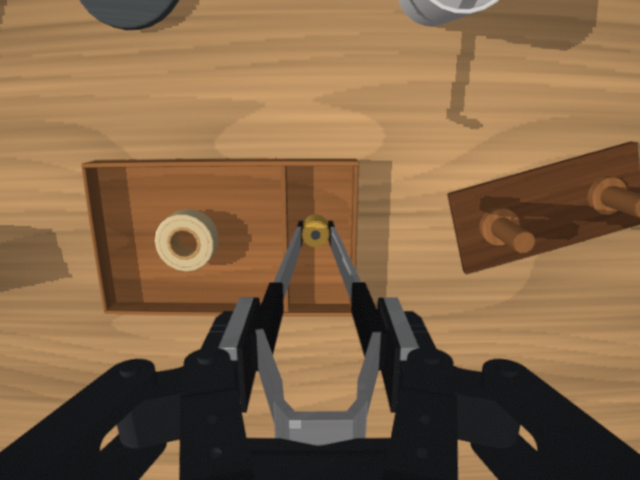

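>>> {"method": "carry_out", "body": {
  "slide": [
    [0,0,0.03],
    [0,0,0.06],
    [0,0,0.085],
    [0,0,0.105],
    [0,0,0.118],
    [0,0,0.126],
    [0,0,0.126],
    [0,0,0.126]
  ],
  "roll": [0,0,0,0,0,0,0,0],
  "claw": [0.042,0.042,0.042,0.042,0.042,0.042,0.042,0.042]
}}

```text
clock: 26.4
position: [530.0, -106.2, 307.0]
ee_rot: [1.0, -0.003, 0.001, 0.0]
contact_force: [-0.4, -0.0, -1.2]
gripper_width: 42.3
grasp_force: 24.6
```

>>> {"method": "carry_out", "body": {
  "slide": [
    [0,0,0.0015],
    [0,0,0.003],
    [0,0,0.003]
  ],
  "roll": [0,0,0],
  "claw": [0.042,0.042,0.042]
}}

```text
clock: 26.78
position: [529.7, -106.2, 303.4]
ee_rot: [1.0, -0.003, 0.0, 0.0]
contact_force: [-0.7, 0.6, -1.1]
gripper_width: 42.2
grasp_force: 24.7
```

>>> {"method": "carry_out", "body": {
  "slide": [
    [0,0,0],
    [0,0,0],
    [0,0,0],
    [0,0,0],
    [0,0,0],
    [0,0,0]
  ],
  "roll": [0,0,0,0,0,0],
  "claw": [0.0425,0.043,0.0435,0.044,0.045,0.045]
}}

```text
clock: 27.52
position: [529.7, -106.2, 303.2]
ee_rot: [1.0, -0.003, -0.0, -0.0]
contact_force: [0.1, 0.7, -0.9]
gripper_width: 45.1
grasp_force: 5.3
```

>>> {"method": "carry_out", "body": {
  "slide": [
    [0,0,-0.01],
    [0,0,-0.03],
    [0,0,-0.07],
    [0,0,-0.11],
    [0,0,-0.14],
    [0,0,-0.14]
  ],
  "roll": [0,0,0,0,0,0],
  "claw": [0.045,0.045,0.045,0.045,0.045,0.045]
}}

```text
clock: 28.28
position: [529.8, -106.3, 446.8]
ee_rot: [1.0, -0.003, 0.004, 0.0]
contact_force: [0.3, 0.2, -1.3]
gripper_width: 45.0
grasp_force: 5.3
```

```bash
python3 - <<'E'
from h import *
p,P,m,L,M,S,tip=near(); tray(p)
q=P[m]; k=q[(q[:,2]>22)&(q[:,2]<30)&(abs(q[:,0]-486)<68)&(q[:,1]<-83)&(q[:,1]>-131)]
print(len(k),cv2.minEnclosingCircle(k[:,:2].astype(np.float32)),np.median(k,0))
plan((469,331,445),-168.6)
E
```

```text
TCP [ 529.8 -106.3  446.8] yaw -90.3 tips tool y 13.872703013467426 -14.889269858196148 x [-5.6  6.4] tipmid world [ 532.3 -105.8  152.3] w 45.0 F 5.3 j6 1.46
tray ((485.71343994140625, -16.50212860107422), (250.81509399414062, 150.48748779296875), 89.53284454345703) [ 411.3 -141.4  561.1  107.7]
251 ((531.0590209960938, -105.16170501708984), 8.361878395080566) [ 531.5 -105.    25.9]
slide(m) [-0.0632, -0.4368, -0.0004] roll 78.2 yaw now -90.4 rows>= 8 j6 1.46 tilt [ 0.  0. -1.] w 45.2
```

>>> {"method": "carry_out", "body": {
  "slide": [
    [-0.007,-0.045,0],
    [-0.015,-0.1,0],
    [-0.024,-0.158,0],
    [-0.033,-0.216,0],
    [-0.041,-0.274,0],
    [-0.05,-0.332,0],
    [-0.059,-0.39,0],
    [-0.066,-0.438,0]
  ],
  "roll": [5,15,25,35,45,55,65,75],
  "claw": [0.045,0.045,0.045,0.045,0.045,0.045,0.045,0.045]
}}

```text
clock: 29.32
position: [465.6, 333.9, 441.8]
ee_rot: [0.793, -0.609, -0.0, 0.001]
contact_force: [1.5, 0.2, -0.8]
gripper_width: 44.9
grasp_force: 5.3
```

>>> {"method": "carry_out", "body": {
  "slide": [
    [0,0,0],
    [0,0,0],
    [0,0,0]
  ],
  "roll": [3.3,3.3,3.3],
  "claw": [0.045,0.045,0.045]
}}

```text
clock: 29.7
position: [466.4, 331.6, 442.5]
ee_rot: [0.777, -0.629, -0.0, 0.001]
contact_force: [-0.2, 0.2, -0.0]
gripper_width: 44.9
grasp_force: 5.4
```

```bash
python3 - <<'E'
from h import *
p,P,m,L,M,S,tip=near(); tops(P,m); plan((466.9,332,306.5),-168.5)
E
```

```text
TCP [466.4 331.6 442.5] yaw -168.0 tips tool y 14.057696592052094 -14.748816970827956 x [-5.5  6.4] tipmid world [466.6 330.9 148. ] w 44.9 F 5.4 j6 -0.69
org ((461.8925476074219, 350.9844665527344), (54.34142303466797, 148.75897216796875), 11.71668529510498)
-18 173 circle ((467.8558654785156, 331.1584777832031), 7.999875068664551) org x [-5.9  8.5] y [-4.5  4.9]
18 65 circle ((456.0762939453125, 383.15704345703125), 18.81577491760254) org x [-9.1  3.9] y [ 2.8 15.4]
54 26 circle ((458.8267822265625, 415.05609130859375), 13.032638549804688) org x [-3.3 10.5] y [ 9.  12.2]
slide(m) [-0.0005, -0.0006, 0.1363] roll 0.5 yaw now -168.0 rows>= 3 j6 -0.69 tilt [-0. -0. -1.] w 45.0
```

>>> {"method": "carry_out", "body": {
  "slide": [
    [0,-0.001,0.0],
    [0,-0.001,0.025],
    [0,-0.001,0.05],
    [0,-0.001,0.075],
    [0,-0.001,0.1],
    [0,-0.001,0.12],
    [0,-0.001,0.136],
    [0,-0.001,0.136]
  ],
  "roll": [0.5,0.5,0.5,0.5,0.5,0.5,0.5,0.5],
  "claw": [0.045,0.045,0.045,0.045,0.045,0.045,0.045,0.045]
}}

```text
clock: 30.75
position: [467.4, 332.0, 306.1]
ee_rot: [0.774, -0.633, -0.0, 0.001]
contact_force: [0.7, 0.5, -0.7]
gripper_width: 45.5
grasp_force: 5.4
```

>>> {"method": "carry_out", "body": {
  "slide": [
    [0,0,0],
    [0,0,0],
    [0,0,0],
    [0,0,0],
    [0,0,0],
    [0,0,0],
    [0,0,0]
  ],
  "roll": [0,0,0,0,0,0,0],
  "claw": [0.045,0.044,0.0435,0.043,0.0425,0.042,0.042]
}}

```text
clock: 31.62
position: [467.5, 332.5, 307.5]
ee_rot: [0.775, -0.632, 0.0, -0.0]
contact_force: [-0.3, -1.0, 1.9]
gripper_width: 42.5
grasp_force: 24.4
```

>>> {"method": "carry_out", "body": {
  "slide": [
    [0,0,-0.01],
    [0,0,-0.025],
    [0,0,-0.045],
    [0,0,-0.065],
    [0,0,-0.085],
    [0,0,-0.105],
    [0,0,-0.125],
    [0,0,-0.125]
  ],
  "roll": [0,0,0,0,0,0,0,0],
  "claw": [0.042,0.042,0.042,0.042,0.042,0.042,0.042,0.042]
}}

```text
clock: 32.62
position: [467.5, 332.4, 434.8]
ee_rot: [0.775, -0.632, 0.0, -0.003]
contact_force: [0.6, 0.1, -1.8]
gripper_width: 42.5
grasp_force: 24.5
```

```bash
cat >> h.py <<'E'
def held():
    s=read_state(); S=s['position']; M=R.from_quat(s['ee_rot']).as_matrix()
    p=snap('wrist'); P,m=cloud(p); L=(P-S)@M
    k=L[m&(abs(L[...,0])<20)&(abs(L[...,1])<6)&(L[...,2]>255)&(L[...,2]<310)]; print('held',len(k),np.percentile(k,[2,50,98],axis=0).ravel() if len(k) else '')
    return p,P,m
E
python3 - <<'E'
from h import *
held(); plan((502-2.5,-106.5,432),-90.4)
E
```

```text
held 584 [ -5.   -5.5 276.2   4.6   0.  277.8  10.2   5.5 296.8]
slide(m) [0.4363, 0.056, 0.0004] roll -78.1 yaw now -168.5 rows>= 8 j6 -0.7 tilt [ 0.  0. -1.] w 42.6
```

>>> {"method": "carry_out", "body": {
  "slide": [
    [0.045,0.006,0],
    [0.1,0.013,0],
    [0.158,0.02,0],
    [0.216,0.028,0],
    [0.274,0.035,0],
    [0.332,0.043,0],
    [0.39,0.05,0],
    [0.436,0.056,0]
  ],
  "roll": [-5,-15,-25,-35,-45,-55,-65,-75],
  "claw": [0.042,0.042,0.042,0.042,0.042,0.042,0.042,0.042]
}}

```text
clock: 33.67
position: [499.2, -101.3, 431.3]
ee_rot: [0.999, -0.049, -0.001, -0.0]
contact_force: [0.1, 1.1, -0.9]
gripper_width: 42.5
grasp_force: 24.5
```

>>> {"method": "carry_out", "body": {
  "slide": [
    [0,0,0],
    [0,0,0],
    [0,0,0]
  ],
  "roll": [-3.1,-3.1,-3.1],
  "claw": [0.042,0.042,0.042]
}}

```text
clock: 34.05
position: [499.5, -99.1, 431.8]
ee_rot: [1.0, -0.024, -0.0, -0.0]
contact_force: [-0.3, 0.8, -1.8]
gripper_width: 42.3
grasp_force: 24.6
```

```bash
python3 - <<'E'
from h import *
p,P,m=held(); tray(p); plan((499.5,-106.5,304),-90.4)
E
```

```text
held 597 [ -6.3  -5.9 276.3   3.3  -0.5 277.8   8.7   5.5 296.7]
tray ((485.5615234375, -16.410659790039062), (251.20510864257812, 150.6106719970703), 89.53402709960938) [ 411.2 -141.2  560.7  107.7]
slide(m) [0.0004, 0.0075, 0.1279] roll -2.4 yaw now -92.8 rows>= 3 j6 1.4 tilt [-0.  0. -1.] w 42.3
```

>>> {"method": "carry_out", "body": {
  "slide": [
    [0,0.0075,0.0],
    [0,0.0075,0.04],
    [0,0.0075,0.075],
    [0,0.0075,0.1],
    [0,0.0075,0.115],
    [0,0.0075,0.124],
    [0,0.0075,0.128],
    [0,0.0075,0.128]
  ],
  "roll": [-2.4,-2.4,-2.4,-2.4,-2.4,-2.4,-2.4,-2.4],
  "claw": [0.042,0.042,0.042,0.042,0.042,0.042,0.042,0.042]
}}

```text
clock: 35.1
position: [499.5, -107.0, 304.6]
ee_rot: [1.0, -0.003, 0.0, 0.0]
contact_force: [-0.7, 0.4, -0.6]
gripper_width: 42.2
grasp_force: 24.6
```

>>> {"method": "carry_out", "body": {
  "slide": [
    [0,0,0.001],
    [0,0,0.001],
    [0,0,0.001],
    [0,0,0.001],
    [0,0,0.001],
    [0,0,0.001],
    [0,0,0.001],
    [0,0,0.001]
  ],
  "roll": [0,0,0,0,0,0,0,0],
  "claw": [0.042,0.042,0.0425,0.043,0.0435,0.044,0.045,0.045]
}}

```text
clock: 36.1
position: [499.2, -107.0, 303.2]
ee_rot: [1.0, -0.003, -0.0, 0.0]
contact_force: [0.3, 0.7, -0.4]
gripper_width: 45.0
grasp_force: 5.4
```

>>> {"method": "carry_out", "body": {
  "slide": [
    [0,0,-0.01],
    [0,0,-0.03],
    [0,0,-0.07],
    [0,0,-0.11],
    [0,0,-0.14],
    [0,0,-0.14]
  ],
  "roll": [0,0,0,0,0,0],
  "claw": [0.045,0.045,0.045,0.045,0.045,0.045]
}}

```text
clock: 36.85
position: [499.4, -107.1, 446.7]
ee_rot: [1.0, -0.003, 0.004, -0.0]
contact_force: [0.0, -0.2, -1.7]
gripper_width: 44.9
grasp_force: 5.4
```

```bash
cat >> h.py <<'E'
def placed(P,m):
    q=P[m]; k=q[(q[:,2]>23)&(q[:,2]<30)&(abs(q[:,0]-486)<68)&(q[:,1]<-83)&(q[:,1]>-131)]
    for x in (441,471,501,531):
        t=k[abs(k[:,0]-x)<15]
        if len(t)>10: print('placed',x,len(t),cv2.minEnclosingCircle(t[:,:2].astype(np.float32)),np.median(t,0))
E
python3 - <<'E'
from h import *
p,P,m,L,M,S,tip=near(); tray(p); placed(P,m)
# C: spacer (457,367.5)
plan((455.7,368.5,442),-168.5)
E
```

```text
TCP [ 499.4 -107.1  446.7] yaw -90.4 tips tool y 13.971118515725186 -14.827818954782517 x [-6.6  5.4] tipmid world [ 500.9 -106.7  152.2] w 44.9 F 5.4 j6 1.46
tray ((485.7074890136719, -16.385345458984375), (251.3409423828125, 150.49917602539062), 89.62152099609375) [ 411.3 -141.3  560.9  107.9]
placed 501 248 ((500.4287109375, -106.06668090820312), 8.461563110351562) [ 500.9 -106.6   25.9]
placed 531 263 ((531.2693481445312, -105.1197738647461), 8.331830978393555) [ 531.4 -105.1   25.8]
slide(m) [-0.0465, -0.4752, 0.0026] roll 78.1 yaw now -90.4 rows>= 8 j6 1.46 tilt [ 0.  0. -1.] w 45.2
```

>>> {"method": "carry_out", "body": {
  "slide": [
    [-0.005,-0.05,0],
    [-0.01,-0.11,0],
    [-0.016,-0.17,0],
    [-0.022,-0.23,0],
    [-0.028,-0.29,0],
    [-0.034,-0.35,0],
    [-0.04,-0.41,0],
    [-0.0456,-0.474,0]
  ],
  "roll": [8,18,28,38,48,58,68,78],
  "claw": [0.045,0.045,0.045,0.045,0.045,0.045,0.045,0.045]
}}

```text
clock: 37.9
position: [458.0, 346.2, 441.8]
ee_rot: [0.779, -0.627, -0.0, 0.001]
contact_force: [1.9, -0.3, -0.3]
gripper_width: 44.8
grasp_force: 5.4
```

>>> {"method": "carry_out", "body": {
  "slide": [
    [0,0,0],
    [0,0,0],
    [0,0,0]
  ],
  "roll": [0,0,0],
  "claw": [0.045,0.045,0.045]
}}

```text
clock: 38.28
position: [458.9, 343.3, 442.9]
ee_rot: [0.78, -0.625, -0.0, 0.001]
contact_force: [0.7, 0.7, -0.2]
gripper_width: 44.7
grasp_force: 5.4
```

```bash
python3 - <<'E'
from h import *
p,P,m,L,M,S,tip=near(); tops(P,m); plan((457.1,366.9,307),-168.5)
E
```

```text
TCP [458.9 343.3 442.9] yaw -167.4 tips tool y 14.102705680436136 -14.7085598909704 x [-6.9  5.1] tipmid world [458.8 344.  148.4] w 44.7 F 5.4 j6 -0.71
org ((461.896240234375, 350.788330078125), (54.29702377319336, 148.86598205566406), 11.854540824890137)
18 116 circle ((456.52362060546875, 368.64288330078125), 7.953439712524414) org x [-9.5  4.4] y [-0.1  6.9]
54 59 circle ((444.729248046875, 413.24029541015625), 13.60645866394043) org x [-13.9   7.1] y [ 6.9 15.4]
slide(m) [-0.0235, -0.0034, 0.1362] roll 1.1 yaw now -167.4 rows>= 3 j6 -0.71 tilt [-0. -0. -1.] w 45.2
```

>>> {"method": "carry_out", "body": {
  "slide": [
    [-0.0235,-0.0034,0.0],
    [-0.0235,-0.0034,0.0],
    [-0.0235,-0.0034,0.03],
    [-0.0235,-0.0034,0.06],
    [-0.0235,-0.0034,0.09],
    [-0.0235,-0.0034,0.115],
    [-0.0235,-0.0034,0.136],
    [-0.0235,-0.0034,0.136]
  ],
  "roll": [1.1,1.1,1.1,1.1,1.1,1.1,1.1,1.1],
  "claw": [0.045,0.045,0.045,0.045,0.045,0.045,0.045,0.045]
}}

```text
clock: 39.33
position: [456.9, 366.7, 305.9]
ee_rot: [0.774, -0.633, 0.0, 0.002]
contact_force: [0.8, 0.1, -1.0]
gripper_width: 45.3
grasp_force: 5.4
```

>>> {"method": "carry_out", "body": {
  "slide": [
    [0,0,0],
    [0,0,0],
    [0,0,0],
    [0,0,0],
    [0,0,0],
    [0,0,0],
    [0,0,0]
  ],
  "roll": [0,0,0,0,0,0,0],
  "claw": [0.045,0.044,0.0435,0.043,0.0425,0.042,0.042]
}}

```text
clock: 40.2
position: [457.0, 368.3, 307.6]
ee_rot: [0.775, -0.632, 0.0, -0.0]
contact_force: [-0.4, -0.0, 0.9]
gripper_width: 42.1
grasp_force: 24.4
```

>>> {"method": "carry_out", "body": {
  "slide": [
    [0,0,-0.01],
    [0,0,-0.025],
    [0,0,-0.045],
    [0,0,-0.065],
    [0,0,-0.085],
    [0,0,-0.105],
    [0,0,-0.125],
    [0,0,-0.125]
  ],
  "roll": [0,0,0,0,0,0,0,0],
  "claw": [0.042,0.042,0.042,0.042,0.042,0.042,0.042,0.042]
}}

```text
clock: 41.2
position: [457.0, 368.2, 434.9]
ee_rot: [0.775, -0.632, 0.0, -0.003]
contact_force: [-0.7, -0.2, -0.5]
gripper_width: 42.7
grasp_force: 24.5
```

```bash
python3 - <<'E'
from h import *
held(); plan((471-1.5,-107,432),-90.4)
E
```

```text
held 585 [ -5.9  -5.5 276.3   3.9   0.  277.9   9.2   5.5 296.5]
slide(m) [0.468, 0.0825, 0.0003] roll -78.1 yaw now -168.5 rows>= 8 j6 -0.75 tilt [ 0.  0. -1.] w 42.6
```

>>> {"method": "carry_out", "body": {
  "slide": [
    [0.05,0.009,0],
    [0.108,0.019,0],
    [0.166,0.029,0],
    [0.224,0.039,0],
    [0.282,0.05,0],
    [0.34,0.06,0],
    [0.4,0.07,0],
    [0.44,0.078,0]
  ],
  "roll": [-8,-17,-26,-36,-46,-56,-66,-75],
  "claw": [0.042,0.042,0.042,0.042,0.042,0.042,0.042,0.042]
}}

```text
clock: 42.25
position: [468.3, -74.6, 431.4]
ee_rot: [0.999, -0.039, -0.001, -0.0]
contact_force: [0.3, 1.4, -1.7]
gripper_width: 42.2
grasp_force: 24.5
```

>>> {"method": "carry_out", "body": {
  "slide": [
    [0,0,0],
    [0,0,0]
  ],
  "roll": [0,0],
  "claw": [0.042,0.042]
}}

```text
clock: 42.5
position: [468.6, -72.8, 431.5]
ee_rot: [0.999, -0.042, -0.001, -0.0]
contact_force: [0.4, 0.3, -0.9]
gripper_width: 42.6
grasp_force: 24.6
```

```bash
python3 - <<'E'
from h import *
p,P,m=held(); tray(p); placed(P,m); plan((469.5,-107,303.8),-90.4)
E
```

```text
held 593 [ -7.   -5.9 276.4   2.5  -0.5 277.9   8.    5.5 296.8]
tray ((485.4957275390625, -16.482696533203125), (250.95004272460938, 150.61949157714844), 89.56153869628906) [ 411.  -140.9  560.5  107.7]
placed 501 259 ((499.99249267578125, -106.23934173583984), 8.051587104797363) [ 500.1 -106.    25.9]
placed 531 297 ((531.0084228515625, -104.6843032836914), 8.364235877990723) [ 531.  -104.7   26. ]
slide(m) [0.0038, 0.0346, 0.1279] roll -4.4 yaw now -94.8 rows>= 3 j6 1.3 tilt [-0.  0. -1.] w 42.2
```

>>> {"method": "carry_out", "body": {
  "slide": [
    [0.0038,0.0346,0.0],
    [0.0038,0.0346,0.0],
    [0.0038,0.0346,0.045],
    [0.0038,0.0346,0.085],
    [0.0038,0.0346,0.11],
    [0.0038,0.0346,0.122],
    [0.0038,0.0346,0.127],
    [0.0038,0.0346,0.127]
  ],
  "roll": [-4.4,-4.4,-4.4,-4.4,-4.4,-4.4,-4.4,-4.4],
  "claw": [0.042,0.042,0.042,0.042,0.042,0.042,0.042,0.042]
}}

```text
clock: 43.55
position: [470.1, -107.2, 305.8]
ee_rot: [1.0, -0.003, 0.001, 0.0]
contact_force: [0.2, -0.4, -0.9]
gripper_width: 42.4
grasp_force: 24.7
```

>>> {"method": "carry_out", "body": {
  "slide": [
    [0,0,0],
    [0,0,0]
  ],
  "roll": [0,0],
  "claw": [0.042,0.042]
}}

```text
clock: 43.8
position: [469.9, -107.6, 305.9]
ee_rot: [1.0, -0.003, 0.001, -0.0]
contact_force: [0.1, 0.3, -0.8]
gripper_width: 42.5
grasp_force: 24.7
```

>>> {"method": "carry_out", "body": {
  "slide": [
    [0,0,0.0015],
    [0,0,0.0022],
    [0,0,0.0022],
    [0,0,0.0022],
    [0,0,0.0022],
    [0,0,0.0022],
    [0,0,0.0022],
    [0,0,0.0022]
  ],
  "roll": [0,0,0,0,0,0,0,0],
  "claw": [0.042,0.042,0.0425,0.043,0.0435,0.044,0.045,0.045]
}}

```text
clock: 44.8
position: [469.7, -107.6, 303.0]
ee_rot: [1.0, -0.003, -0.0, 0.0]
contact_force: [0.3, -0.0, -1.3]
gripper_width: 44.9
grasp_force: 5.4
```

>>> {"method": "carry_out", "body": {
  "slide": [
    [0,0,-0.01],
    [0,0,-0.03],
    [0,0,-0.07],
    [0,0,-0.11],
    [0,0,-0.14],
    [0,0,-0.14]
  ],
  "roll": [0,0,0,0,0,0],
  "claw": [0.045,0.045,0.045,0.045,0.045,0.045]
}}

```text
clock: 45.55
position: [469.9, -107.6, 446.3]
ee_rot: [1.0, -0.003, 0.004, -0.0]
contact_force: [0.6, 0.1, -1.3]
gripper_width: 44.9
grasp_force: 5.4
```

>>> {"method": "carry_out", "body": {
  "slide": [
    [-0.001,-0.05,0],
    [-0.004,-0.105,0],
    [-0.007,-0.16,0],
    [-0.01,-0.215,0],
    [-0.013,-0.27,0],
    [-0.016,-0.325,0],
    [-0.019,-0.38,0],
    [-0.022,-0.44,0]
  ],
  "roll": [5,15,25,35,45,55,65,75],
  "claw": [0.045,0.045,0.045,0.045,0.045,0.045,0.045,0.045]
}}

```text
clock: 46.55
position: [449.9, 334.3, 442.1]
ee_rot: [0.793, -0.609, -0.0, 0.001]
contact_force: [1.0, -0.4, -1.2]
gripper_width: 44.9
grasp_force: 5.4
```

```bash
python3 - <<'E'
from h import *
p,P,m,L,M,S,tip=near(); plan((453.3,408,442),-168.5)
E
```

```text
TCP [449.9 334.3 442.1] yaw -165.1 tips tool y 14.094140557591052 -14.67681993555962 x [-6.9  5.3] tipmid world [449.6 334.7 147.6] w 44.9 F 5.4 j6 -0.67
slide(m) [-0.0648, -0.0205, -0.0007] roll 3.3 yaw now -165.2 rows>= 2 j6 -0.68 tilt [ 0.  0. -1.] w 45.2
```

>>> {"method": "carry_out", "body": {
  "slide": [
    [-0.03,-0.009,0],
    [-0.0639,-0.0189,0],
    [-0.0639,-0.0189,0],
    [-0.0639,-0.0189,0],
    [-0.0639,-0.0189,0]
  ],
  "roll": [3.3,3.3,3.3,3.3,3.3],
  "claw": [0.045,0.045,0.045,0.045,0.045]
}}

```text
clock: 47.22
position: [452.0, 398.3, 442.9]
ee_rot: [0.777, -0.63, -0.0, 0.0]
contact_force: [-0.6, -0.0, -1.0]
gripper_width: 45.3
grasp_force: 5.4
```

```bash
python3 - <<'E'
from h import *
p,P,m,L,M,S,tip=near(); tops(P,m); plan((452,406.7,307),-168.5)
E
```

```text
TCP [452.  398.3 442.9] yaw -168.1 tips tool y 14.143053043010411 -14.649247424849635 x [-8.1  4.2] tipmid world [451.7 400.1 148.4] w 45.3 F 5.4 j6 -0.78
org ((462.1339111328125, 350.4281921386719), (54.36690902709961, 147.8197479248047), 11.815455436706543)
54 253 circle ((452.21429443359375, 407.4989013671875), 8.473398208618164) org x [-5.6  8.2] y [-3.1 10.8]
slide(m) [-0.0082, -0.0017, 0.1361] roll 0.4 yaw now -168.1 rows>= 3 j6 -0.78 tilt [-0. -0. -1.] w 44.9
```

>>> {"method": "carry_out", "body": {
  "slide": [
    [-0.0069,-0.0017,0.0],
    [-0.0069,-0.0017,0.0],
    [-0.0069,-0.0017,0.03],
    [-0.0069,-0.0017,0.06],
    [-0.0069,-0.0017,0.09],
    [-0.0069,-0.0017,0.115],
    [-0.0069,-0.0017,0.136],
    [-0.0069,-0.0017,0.136]
  ],
  "roll": [0.4,0.4,0.4,0.4,0.4,0.4,0.4,0.4],
  "claw": [0.045,0.045,0.045,0.045,0.045,0.045,0.045,0.045]
}}

```text
clock: 48.28
position: [452.0, 405.9, 305.3]
ee_rot: [0.775, -0.632, 0.0, 0.002]
contact_force: [0.3, 0.6, -1.0]
gripper_width: 45.1
grasp_force: 5.4
```

>>> {"method": "carry_out", "body": {
  "slide": [
    [0,0,0],
    [0,0,0],
    [0,0,0],
    [0,0,0],
    [0,0,0],
    [0,0,0],
    [0,0,0]
  ],
  "roll": [0,0,0,0,0,0,0],
  "claw": [0.045,0.044,0.0435,0.043,0.0425,0.042,0.042]
}}

```text
clock: 49.15
position: [452.3, 406.4, 307.5]
ee_rot: [0.775, -0.632, 0.0, -0.0]
contact_force: [-0.4, 0.8, 2.4]
gripper_width: 42.3
grasp_force: 24.4
```

>>> {"method": "carry_out", "body": {
  "slide": [
    [0,0,-0.01],
    [0,0,-0.025],
    [0,0,-0.045],
    [0,0,-0.065],
    [0,0,-0.085],
    [0,0,-0.105],
    [0,0,-0.125],
    [0,0,-0.125]
  ],
  "roll": [0,0,0,0,0,0,0,0],
  "claw": [0.042,0.042,0.042,0.042,0.042,0.042,0.042,0.042]
}}

```text
clock: 50.15
position: [452.3, 406.3, 434.7]
ee_rot: [0.775, -0.632, -0.0, -0.003]
contact_force: [-0.0, -0.3, -1.1]
gripper_width: 42.6
grasp_force: 24.5
```

```bash
python3 - <<'E'
from h import *
held(); plan((441,-107,432),-90.4)
E
```

```text
held 581 [ -7.7  -5.5 276.3   2.    0.  277.9   7.3   5.5 296.7]
slide(m) [0.5005, 0.1135, -0.0] roll -78.1 yaw now -168.5 rows>= 9 j6 -0.8 tilt [ 0.  0. -1.] w 42.7
```

>>> {"method": "carry_out", "body": {
  "slide": [
    [0.05,0.011,0],
    [0.105,0.024,0],
    [0.16,0.036,0],
    [0.215,0.049,0],
    [0.27,0.061,0],
    [0.325,0.074,0],
    [0.38,0.086,0],
    [0.43,0.098,0]
  ],
  "roll": [-8,-17,-26,-36,-46,-56,-66,-75],
  "claw": [0.042,0.042,0.042,0.042,0.042,0.042,0.042,0.042]
}}

```text
clock: 51.2
position: [442.0, -31.8, 431.3]
ee_rot: [0.999, -0.034, -0.001, 0.0]
contact_force: [0.7, 0.9, -1.3]
gripper_width: 42.7
grasp_force: 24.5
```

```bash
python3 - <<'E'
from h import *
plan((441,-107,432),-90.4)
E
```

```text
slide(m) [0.0042, 0.0751, -0.0007] roll -3.5 yaw now -93.9 rows>= 2 j6 1.2 tilt [-0. -0. -1.] w 42.7
```

>>> {"method": "carry_out", "body": {
  "slide": [
    [0.002,0.035,0],
    [0.0042,0.0751,0],
    [0.0042,0.0751,0],
    [0.0042,0.0751,0],
    [0.0042,0.0751,0]
  ],
  "roll": [-3.5,-3.5,-3.5,-3.5,-3.5],
  "claw": [0.042,0.042,0.042,0.042,0.042]
}}

```text
clock: 51.82
position: [441.3, -104.6, 431.8]
ee_rot: [1.0, -0.006, -0.0, -0.0]
contact_force: [0.2, -0.2, -1.1]
gripper_width: 42.6
grasp_force: 24.6
```

```bash
python3 - <<'E'
from h import *
p,P,m=held(); tray(p); placed(P,m); plan((441,-107,303.6),-90.4)
E
```

```text
held 593 [ -8.7  -5.9 276.2   0.8   0.  277.7   6.    5.5 297.3]
tray ((485.5535888671875, -16.401824951171875), (251.54898071289062, 150.3183135986328), 89.29592895507812) [ 411.1 -141.1  560.4  107.6]
placed 471 283 ((469.8812255859375, -107.0863037109375), 8.305854797363281) [ 470.1 -107.1   25.8]
placed 501 307 ((500.063720703125, -106.2214126586914), 8.37267780303955) [ 500.  -106.5   26.1]
placed 531 322 ((530.7307739257812, -105.21487426757812), 8.399445533752441) [ 530.6 -105.3   26. ]
slide(m) [-0.0003, 0.0025, 0.1283] roll -0.3 yaw now -90.7 rows>= 3 j6 1.43 tilt [-0.  0. -1.] w 42.3
```

>>> {"method": "carry_out", "body": {
  "slide": [
    [0,0.0025,0.025],
    [0,0.0025,0.06],
    [0,0.0025,0.09],
    [0,0.0025,0.11],
    [0,0.0025,0.122],
    [0,0.0025,0.1265],
    [0,0.0025,0.128],
    [0,0.0025,0.128]
  ],
  "roll": [0,0,0,0,0,0,0,0],
  "claw": [0.042,0.042,0.042,0.042,0.042,0.042,0.042,0.042]
}}

```text
clock: 52.88
position: [441.5, -107.7, 304.6]
ee_rot: [1.0, -0.007, 0.001, -0.0]
contact_force: [-0.0, -0.5, -0.8]
gripper_width: 42.3
grasp_force: 24.6
```

>>> {"method": "carry_out", "body": {
  "slide": [
    [0,0,0.0008],
    [0,0,0.001],
    [0,0,0.001],
    [0,0,0.001],
    [0,0,0.001],
    [0,0,0.001],
    [0,0,0.001],
    [0,0,0.001]
  ],
  "roll": [0,0,0,0,0,0,0,0],
  "claw": [0.042,0.042,0.0425,0.043,0.0435,0.044,0.045,0.045]
}}

```text
clock: 53.88
position: [441.3, -107.7, 303.0]
ee_rot: [1.0, -0.007, -0.0, 0.0]
contact_force: [-0.3, 0.8, -0.6]
gripper_width: 45.0
grasp_force: 5.4
```

>>> {"method": "carry_out", "body": {
  "slide": [
    [0,0,-0.01],
    [0,0,-0.03],
    [0,0,-0.07],
    [0,0,-0.11],
    [0,0,-0.14],
    [0,0,-0.14],
    [0,0,-0.14]
  ],
  "roll": [0,0,0,0,0,0,0],
  "claw": [0.045,0.045,0.045,0.045,0.045,0.045,0.045]
}}

```text
clock: 54.75
position: [440.8, -107.7, 442.5]
ee_rot: [1.0, -0.007, -0.001, -0.0]
contact_force: [0.1, 0.8, -1.2]
gripper_width: 44.9
grasp_force: 5.4
```

```bash
python3 - <<'E'
from h import *
p,P,m,L,M,S,tip=near(); tray(p); placed(P,m); plan((548,80,450),82)
q=P[m]; k=q[(np.hypot(q[:,0]-486,q[:,1]-19)<45)&(q[:,2]<30)&(q[:,2]>22)]; 
if len(k): print('roll',cv2.minEnclosingCircle(k[:,:2].astype(np.float32)),np.median(k,0))
c=snap('side'); P,m=cloud(c)
W=(P[...,0]>590)&(P[...,0]<760)&(P[...,1]>10)&(P[...,1]<120)&m
k=P[W&(P[...,2]>218)&(P[...,2]<240)&(P[...,0]>640)&(P[...,0]<715)]; f=np.polyfit(k[:,0],k[:,1],1); print('bar',len(k),np.round(f,4),np.polyval(f,[645,685]),np.percentile(k[:,2],[5,50,95]))
k=P[W&(P[...,2]>236)];print('tip',len(k),np.percentile(k,[2,50,98],axis=0).ravel())
E
```

```text
TCP [ 440.8 -107.7  442.5] yaw -90.8 tips tool y 14.100762954530552 -14.703720979972497 x [-9.1  3.1] tipmid world [ 437.5 -107.2  148. ] w 44.9 F 5.4 j6 1.44
tray ((485.50347900390625, -16.299888610839844), (251.3408660888672, 150.74571228027344), 89.5434799194336) [ 410.8 -141.1  560.4  107.6]
placed 441 257 ((439.820556640625, -107.26915740966797), 8.458793640136719) [ 440.  -107.1   26. ]
placed 471 267 ((470.04241943359375, -106.98009490966797), 8.356539726257324) [ 469.9 -106.7   25.9]
placed 501 286 ((500.009765625, -106.23727416992188), 8.383459091186523) [ 499.8 -106.2   26. ]
placed 531 306 ((530.8208618164062, -104.88965606689453), 8.41966438293457) [ 530.8 -105.    26. ]
slide(m) [0.1046, -0.1891, -0.0082] roll 7.2 yaw now -90.8 rows>= 4 j6 1.44 tilt [-0.  0. -1.] w 45.2
roll ((458.9718017578125, 20.883480072021484), 27.805953979492188) [465.1  18.9  28. ]
bar 96 [ -0.1 160.3] [68.9 63.2] [227.9 231.8 234.6]
tip 23 [612.6  55.  236.6 616.7  72.5 243.5 727.5  76.6 251. ]
```

>>> {"method": "carry_out", "body": {
  "slide": [
    [0.02,-0.037,-0.008],
    [0.04,-0.075,-0.008],
    [0.06,-0.113,-0.008],
    [0.082,-0.151,-0.008],
    [0.1046,-0.1894,-0.008],
    [0.1046,-0.1894,-0.008],
    [0.1046,-0.1894,-0.008],
    [0.1046,-0.1894,-0.008]
  ],
  "roll": [2,4,6,7.2,7.2,7.2,7.2,7.2],
  "claw": [0.045,0.045,0.045,0.045,0.045,0.045,0.045,0.045]
}}

```text
clock: 55.85
position: [548.0, 79.4, 450.8]
ee_rot: [0.998, -0.07, -0.0, 0.0]
contact_force: [-0.4, 0.9, -1.1]
gripper_width: 45.1
grasp_force: 5.4
```

```bash
python3 - <<'E'
from h import *
p,P,m,L,M,S,tip=near(); save(p,'w12.png'); plan((548,80.2,385),-98.05)
W=(P[...,0]>590)&(P[...,0]<760)&(P[...,1]>10)&(P[...,1]<120)&m
k=P[W&(P[...,2]>224)&(P[...,2]<234)&(P[...,0]>640)&(P[...,0]<715)]
if len(k)>20: f=np.polyfit(k[:,0],k[:,1],1); print('bar',len(k),f[0],np.polyval(f,[645,680]))
k=P[W&(P[...,2]>238)];print('hooktip',len(k),np.percentile(k,[2,50,98],axis=0).ravel() if len(k) else '')
b=L[m&(abs(L[...,0])<25)&(abs(L[...,1])<25)&(L[...,2]>100)&(L[...,2]<150)]
print('bow',len(b),np.percentile(b,[1,5,50,95,99],axis=0))
E
```

```text
TCP [548.   79.4 450.8] yaw -98.0 tips tool y 14.17564287635171 -14.631352552296196 x [-8.8  3.1] tipmid world [545.   80.  156.3] w 45.1 F 5.4 j6 0.99
slide(m) [-0.0001, -0.0008, 0.0661] roll 0.0 yaw now -98.0 rows>= 2 j6 0.99 tilt [-0. -0. -1.] w 44.9
bar 1218 -0.11441691712369971 [66.2 62.1]
hooktip 437 [612.7  66.5 238.6 617.3  70.1 247.3 622.   73.8 249.8]
bow 11912 [[ -9.9 -24.7 100.2]
 [ -5.7 -23.5 101.3]
 [  6.7  -1.6 119. ]
 [ 16.7  23.9 148. ]
 [ 17.1  24.8 149.3]]
```

View pics/w12.png

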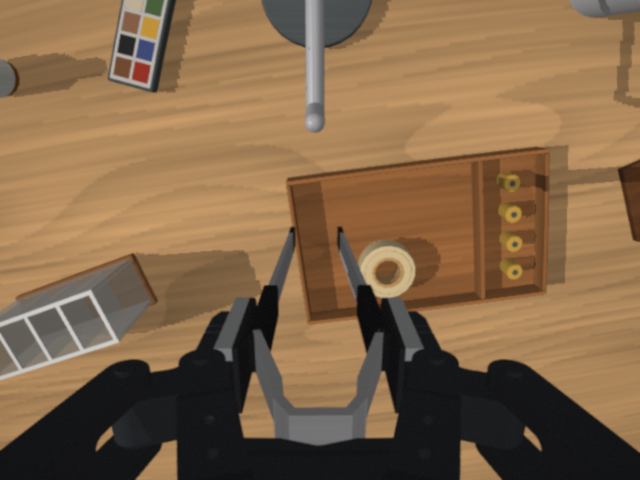

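>>> {"method": "carry_out", "body": {
  "slide": [
    [0,-0.0008,0.03],
    [0,-0.0008,0.066],
    [0,-0.0008,0.066],
    [0.03,-0.0008,0.066],
    [0.06,-0.0008,0.066],
    [0.06,-0.0008,0.066]
  ],
  "roll": [0,0,0,0,0,0],
  "claw": [0.045,0.045,0.045,0.045,0.045,0.045]
}}

```text
clock: 56.65
position: [609.6, 72.2, 386.6]
ee_rot: [0.998, -0.07, 0.002, -0.0]
contact_force: [0.6, 0.4, -0.9]
gripper_width: 45.2
grasp_force: 5.4
```

>>> {"method": "carry_out", "body": {
  "slide": [
    [0.02,0,0],
    [0.04,0,0],
    [0.06,0,0],
    [0.075,0,0],
    [0.075,0,0],
    [0.075,0,0]
  ],
  "roll": [0,0,0,0,0,0],
  "claw": [0.045,0.045,0.045,0.045,0.045,0.045]
}}

```text
clock: 57.4
position: [681.5, 62.3, 385.9]
ee_rot: [0.998, -0.069, 0.0, -0.0]
contact_force: [0.3, -0.0, -1.1]
gripper_width: 45.0
grasp_force: 5.4
```

```bash
python3 - <<'E'
from h import *
s=read_state(); print(s['position'],s['contact_force'],s['grasp_force'])
p=snap('side'); cv2.imwrite('pics/s13.png',cv2.resize(p['img'][100:300,200:400],None,fx=3,fy=3)[...,::-1])
plan((682.5,61.3,346),-98.05)
E
```

```text
[681.5  62.3 385.9] [ 0.3 -0.  -1.1] 5.4410529881715775
slide(m) [0.0012, 0.0009, 0.0398] roll 0.1 yaw now -97.9 rows>= 1 j6 1.11 tilt [ 0.  0. -1.] w 44.6
```

View pics/s13.png

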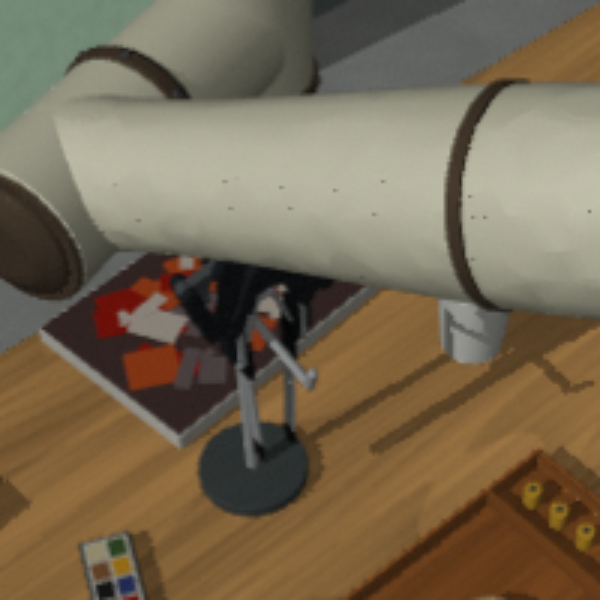

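The bar lies between the arms of the tongs, which have passed the hook tip, so I'm lowering them.

>>> {"method": "carry_out", "body": {
  "slide": [
    [0,0.0009,0.01],
    [0,0.0009,0.02],
    [0,0.0009,0.03],
    [0,0.0009,0.036],
    [0,0.0009,0.04],
    [0,0.0009,0.04],
    [0,0.0009,0.04]
  ],
  "roll": [0,0,0,0,0,0,0],
  "claw": [0.045,0.045,0.045,0.045,0.045,0.045,0.045]
}}

```text
clock: 58.32
position: [682.1, 61.5, 345.2]
ee_rot: [0.998, -0.069, 0.0, -0.0]
contact_force: [-0.1, -1.2, -0.1]
gripper_width: 44.9
grasp_force: 5.4
```

>>> {"method": "carry_out", "body": {
  "slide": [
    [0,0,0.001],
    [0,0,0.0015],
    [0,0,0.0015]
  ],
  "roll": [0,0,0],
  "claw": [0.045,0.045,0.045]
}}

```text
clock: 58.7
position: [682.3, 61.5, 344.4]
ee_rot: [0.998, -0.069, 0.001, -0.0]
contact_force: [-0.2, -0.9, 3.1]
gripper_width: 45.0
grasp_force: 4.8
```

>>> {"method": "carry_out", "body": {
  "slide": [
    [0,0,0],
    [0,0,0],
    [0,0,0],
    [0,0,0],
    [0,0,0],
    [0,0,0],
    [0,0,0],
    [0,0,0]
  ],
  "roll": [0,0,0,0,0,0,0,0],
  "claw": [0.0455,0.046,0.047,0.049,0.052,0.056,0.06,0.065]
}}

```text
clock: 59.7
position: [682.1, 61.5, 343.5]
ee_rot: [0.998, -0.069, -0.0, -0.0]
contact_force: [0.5, -0.7, 0.3]
gripper_width: 65.3
grasp_force: 0.0
```

>>> {"method": "carry_out", "body": {
  "slide": [
    [0,0,-0.005],
    [0,0,-0.02],
    [0,0,-0.045],
    [0,0,-0.08],
    [0,0,-0.12],
    [0,0,-0.16],
    [-0.02,0,-0.18],
    [-0.02,0,-0.18]
  ],
  "roll": [0,0,0,0,0,0,0,0],
  "claw": [0.07,0.075,0.075,0.075,0.075,0.075,0.075,0.075]
}}

```text
clock: 60.7
position: [661.1, 64.0, 528.1]
ee_rot: [0.998, -0.069, 0.003, -0.001]
contact_force: [0.8, 0.2, 0.3]
gripper_width: 75.3
grasp_force: 0.0
```

```bash
python3 - <<'E'
from h import *
s=read_state(); print(s['position'],s['contact_force'])
p=snap('wrist'); save(p,'w14.png'); P,m=cloud(p)
W=(P[...,0]>590)&(P[...,0]<760)&(P[...,1]>10)&(P[...,1]<120)&m
k=P[W&(P[...,2]>233.5)&(P[...,2]<240)&(P[...,0]>660)&(P[...,0]<710)];print('bow',len(k),np.percentile(k,[2,50,98],axis=0).ravel())
b=cloud(snap('scene')); P,m=b; k=P[m&(P[...,0]>660)&(P[...,0]<715)&(P[...,1]>20)&(P[...,1]<110)&(P[...,2]>30)&(P[...,2]<110)]; print('arms low',len(k),np.percentile(k,[2,50,98],axis=0).ravel())
tray(); P,m=cloud(snap('side')); placed(P,m)
q=P[m]; k=q[(np.hypot(q[:,0]-462,q[:,1]-19)<50)&(q[:,2]<31)&(q[:,2]>23)]; print('roll',len(k),cv2.minEnclosingCircle(k[:,:2].astype(np.float32)))
E
```

```text
[661.1  64.  528.1] [0.8 0.2 0.3]
bow 568 [675.3  52.3 233.6 682.7  60.  234.9 689.9  67.6 236.2]
arms low 80 [674.2  42.3  50.4 683.2  44.8  78.6 689.1  47.3 108.4]
tray ((485.8275451660156, -16.24913787841797), (253.24957275390625, 153.7186737060547), 89.79511260986328) [ 410.  -140.2  561.   110.1]
placed 441 28 ((439.29168701171875, -105.06314086914062), 7.835033416748047) [ 439.5 -104.    26.4]
placed 471 26 ((468.821533203125, -104.6626968383789), 8.637322425842285) [ 468.4 -104.5   25.9]
placed 501 27 ((500.278076171875, -104.61869812011719), 8.270113945007324) [ 500.7 -103.    26.6]
placed 531 28 ((531.0164184570312, -103.5857162475586), 8.736255645751953) [ 531.  -101.9   26.2]
roll 298 ((449.6264953613281, 18.616716384887695), 37.490840911865234)
```

View pics/w14.png

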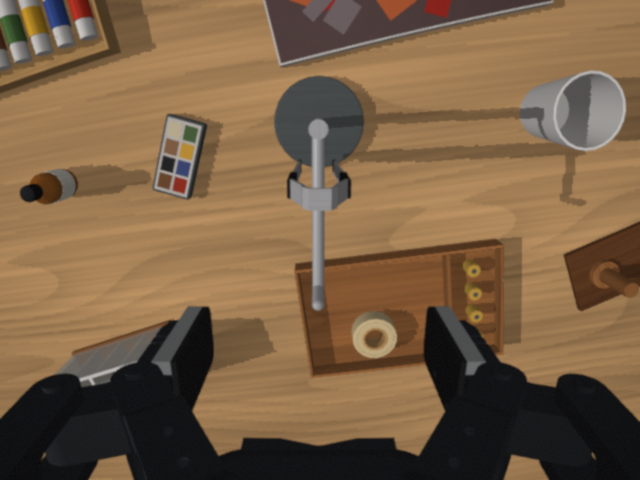

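The tongs hang on the bar at (318,190), the roll lies flat at (374,335), and the spacers stand in the end compartment. Handing in.

```bash
python3 -c "from bench import *; print(job_done())"
```

```text
the job is handed in; nothing more can be done
None
```

I handed the job in at about 61 s of the 210 s; `job_done()` returned no score. By my last measurements all four spacers stand in the small compartment, the one roll present lies flat in the large one (it was knocked about 26 mm along the way but is still well inside), and the tongs hang on their hook. The arm and gripper never went near the pot, bottle or tin.

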